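# Cool two build plates, gauge their printed collars, return the plates

### The arm

A 6-joint arm with a two-finger parallel gripper is mounted at the origin on the work surface. World frame = base frame: x ahead of the robot, y to its left, z up, the work surface at z = 0. Lengths are in m, angles in rad, forces in N, time in s.
With the tool pointing down it reaches from about 0.425 to 0.95 m from the base axis. Payload 3.5 kg.
Tool frame: the origin (TCP) lies at the very end of the fingers, on their centre line; the grasp point (between the pads) lies 19 mm behind it; x points along the fingers, z is the direction in which the jaws open and shut, and the axes are right-handed (so a half turn about x gives the same grasp; the last joint's range is limited). The gripper opens to 85 mm and grips with 20 to 120 N. Pads are 22 mm wide; open, the fingers measure 114 mm over their backs; the gripper's body (76 mm by 85 mm) begins 54 mm behind the grasp point. The pads swing forward as they close: fully open they stand 13 mm farther back than shut.
Start: joints at [-0.15, 0.286, 1.577, -0, 1.279, -0.15], TCP at [0.675, 0, 0.231] pointing down, gripper open.
Joint ranges: [-2.77, 2.77], [-0.9, 2.22], [0.21, 2.48], [-1.53, 4.67], [0.24, 2.81], [-2.84, 2.84]. Speed limits (rad/s): [2.79, 2.79, 3.14, 3.14, 3.14, 3.14].

### API

Orientations are given as a unit quaternion [x, y, z, w].
In Python, from plant import ctrl, cams gives the robot as it stands.
- The arm moves only by the tool play_rows, never from a script. Its argument "rows" is a list of rows, each a list of 3 entries, a list of its own where there are three numbers: the opening in per cent of the stroke, from 0 (shut) to 100 (fully open), then the shift along the tool's x, y, z in units of 0.3 m (1.0 is 0.3 m), then the turn, a rotation vector about the tool's x, y, z in units of pi/2 rad (1.0 is pi/2 rad). A call has 1 to 10 rows; each row is the pose to reach, as a shift and turn from the pose commanded when the call began, along the tool's axes at that moment; what a row does not reach only later rows make up. A row lasts 1/12 s, in which the tool goes at most 41.7 mm and 7.16 degrees, less where a joint would pass 70% of its speed; a pose out of reach is approached as far as the arm can. A call with a number of a shift or a turn outside -1 to 1 is refused whole. A call with a gripper value outside its range is refused whole. The fingers move at their own pace and stop on an object; "force" is the grip in N (left out, the last holds). Time passes only in rows, so rows that repeat a pose let the fingers close. It gives the time, the measured TCP pose, the force and the opening at its end, in the units of the state.
- ctrl.get_state(): the state, without advancing time (a new reading comes with each control period).
- cams.read_camera(name): name is "scene" or "side" or "wrist"; returns a dict with "color" (400x640x3 uint8, red, green, blue), "fx", "fy", "cx", "cy" (pixels), "view" (4x4, takes a point from world to camera coordinates). Camera axes: x right, y down, z forward; pixel columns grow to the right and rows downward; lengths in m; the calibration is good to about 2 mm. The wrist camera is an equidistant fisheye: a pixel r from the principal point sees the ray r / f radians off the axis. A picture is of the moment at which its call begins. There is no depth.
- ctrl.sign_off(): hands the job in, once; it reports no verdict.
The state is a dict: "time": time; "qpos": joint angles; "dq": joint speeds; "joint_efforts": joint torques, N m; "eef_pos": TCP position; "tcp_rot": TCP orientation; "contact_force": force on the tool from outside, world axes, zero at the start; "wrist_torque": the same for the moment, N m; "opening": opening from 0.0 (shut) to 1.0 (fully open).
Only numpy, scipy, OpenCV 4.12 (cv2) and the standard library are available. Lean on these libraries where they do the work, as an engineer would, in place of code of your own. Each camera call takes 0.05 s, during which the arm holds its last target. There are 200 camera calls.

### The job

Two build plates have just come off the printers with printed collars still lying on them: first slide both plates along the bench, never lifting them, squarely onto the two cooling pads, one on each and inside its rim. Once both are there, take the collars off and thread them all down the gauging post, largest at the bottom and then by decreasing size, each fully home. Then slide the empty plates back squarely into the green-cornered return bays, one in each, without shoving the scraper or the two bottles about or knocking them over.

Things in the scene. Friction and masses are not known exactly. Their poses are not given: they have to be found in the camera images.
- plate_a_mid (a point): bare aluminium printer build plate, 180 (x) by 120 (y) by 10 mm thick, 0.45 kg, lying loose and flat on the bench, thin scribed lines on top; starts on the robot's left (+y). Carries up to two printed collars that lie loose on it. Point: its centre, half-way up (5 mm above the bench). Its x runs along the 180 mm side, z up.
- plate_b_mid (a point): bare aluminium printer build plate, 180 (x) by 120 (y) by 10 mm thick, 0.45 kg, lying loose and flat on the bench, thin scribed lines on top; starts on the robot's right (-y). Carries up to two printed collars that lie loose on it. Point: its centre, half-way up (5 mm above the bench). Its x runs along the 180 mm side, z up.
- pad_left: cooling pad on the left (+y) side: dark steel rectangle with a yellow rim, 200 (x) by 140 (y) mm overall, let into the bench flush with its top, so that a plate slides onto it without a step. Fixed. Origin: its centre, at bench height; x runs along the 200 mm side.
- pad_right: cooling pad on the right (-y) side: dark steel rectangle with a yellow rim, 200 (x) by 140 (y) mm overall, let into the bench flush with its top, so that a plate slides onto it without a step. Fixed. Origin: its centre, at bench height; x runs along the 200 mm side.
- bay_left: return bay on the far left (+y) side of the bench: four green painted corner marks on the bench that outline 200 (x) by 140 (y) mm; nothing stands proud. At the start a plate lies roughly over it. Fixed. Origin: its centre, at bench height; x runs along the 200 mm side.
- bay_right: return bay on the far right (-y) side of the bench: four green painted corner marks on the bench that outline 200 (x) by 140 (y) mm; nothing stands proud. At the start a plate lies roughly over it. Fixed. Origin: its centre, at bench height; x runs along the 200 mm side.
- collar66_mid (a point): orange printed pipe collar: a ring 66 mm in outer diameter, 15 mm high, with a 26 mm bore, loose, under 0.1 kg, lying flat on one of the build plates at the start; may be absent (None). Point: its centre, half-way up; z is its axis. Either way up is the same.
- collar60_mid (a point): black printed pipe collar: a ring 60 mm in outer diameter, 15 mm high, with a 26 mm bore, loose, under 0.1 kg, lying flat on one of the build plates at the start; may be absent (None). Point: its centre, half-way up; z is its axis. Either way up is the same.
- collar54_mid (a point): blue printed pipe collar: a ring 54 mm in outer diameter, 15 mm high, with a 26 mm bore, loose, under 0.1 kg, lying flat on one of the build plates at the start; may be absent (None). Point: its centre, half-way up; z is its axis. Either way up is the same.
- collar48_mid (a point): green printed pipe collar: a ring 48 mm in outer diameter, 15 mm high, with a 26 mm bore, loose, under 0.1 kg, lying flat on one of the build plates at the start; may be absent (None). Point: its centre, half-way up; z is its axis. Either way up is the same.
- post: gauging post on the far side of the bench: dark round foot 60 mm in diameter and 10 mm thick, with an upright steel post 18 mm in diameter whose tapered tip is 70 mm above the bench (so four collars just fill it). Fixed. Origin: on its axis at bench height, z up.
- scraper: print scraper with a wooden handle, 160 mm long, lying flat between the two pads; a bystander, to be left where it is. Origin: on its underside.
- glue: small glue bottle, 40 mm across and 100 mm tall; a bystander, to be left where it is. Origin: on its underside.
- cleaner: cleaner bottle, 64 mm across and 170 mm tall; a bystander, to be left where it is. Origin: on its underside.
Not all that is in view belongs to the job. Leave any turquoise look-alike of the part that bears plate_b_mid alone.

How it is judged:
On the way, in this order (a step that is already met when the one before it is completed fails the run):
1. both build plates lie squarely on the two cooling pads, one on each, with no collar on the post yet ((((horizontal distance between plate_a_mid and pad_left below 0.015 m and angle between the x axis of plate_a_mid and the x axis of pad_left, either way round below 0.12 rad) and (horizontal distance between plate_b_mid and pad_right below 0.015 m and angle between the x axis of plate_b_mid and the x axis of pad_right, either way round below 0.12 rad)) or ((horizontal distance between plate_a_mid and pad_right below 0.015 m and angle between the x axis of plate_a_mid and the x axis of pad_right, either way round below 0.12 rad) and (horizontal distance between plate_b_mid and pad_left below 0.015 m and angle between the x axis of plate_b_mid and the x axis of pad_left, either way round below 0.12 rad))) and horizontal distance between each of collar66_mid, collar60_mid, collar54_mid, collar48_mid and post above 0.05 m), for 0.3 s.
2. every collar is on the post, in order of size and fully home (horizontal distance between each of collar66_mid, collar60_mid, collar54_mid, collar48_mid and post below 0.01 m and z of collar66_mid in the frame of post between 0.014 and 0.0215 m and linear speed of each of collar66, collar60, collar54, collar48 below 0.02 m/s and (z of collar60_mid in the frame of post between 0.014 and 0.0215 m or (distance between collar60_mid and collar66_mid between 0.012 and 0.0195 m and ((angle between collar66_mid's own z axis and vertical below 0.2 rad and z of collar60_mid in the frame of collar66_mid above 0.011 m) or (angle between collar66_mid's own z axis and vertical above 2.9 rad and z of collar60_mid in the frame of collar66_mid below -0.011 m)))) and (z of collar54_mid in the frame of post between 0.014 and 0.0215 m or (distance between collar54_mid and collar66_mid between 0.012 and 0.0195 m and ((angle between collar66_mid's own z axis and vertical below 0.2 rad and z of collar54_mid in the frame of collar66_mid above 0.011 m) or (angle between collar66_mid's own z axis and vertical above 2.9 rad and z of collar54_mid in the frame of collar66_mid below -0.011 m))) or (distance between collar54_mid and collar60_mid between 0.012 and 0.0195 m and ((angle between collar60_mid's own z axis and vertical below 0.2 rad and z of collar54_mid in the frame of collar60_mid above 0.011 m) or (angle between collar60_mid's own z axis and vertical above 2.9 rad and z of collar54_mid in the frame of collar60_mid below -0.011 m)))) and (z of collar48_mid in the frame of post between 0.014 and 0.0215 m or (distance between collar48_mid and collar66_mid between 0.012 and 0.0195 m and ((angle between collar66_mid's own z axis and vertical below 0.2 rad and z of collar48_mid in the frame of collar66_mid above 0.011 m) or (angle between collar66_mid's own z axis and vertical above 2.9 rad and z of collar48_mid in the frame of collar66_mid below -0.011 m))) or (distance between collar48_mid and collar60_mid between 0.012 and 0.0195 m and ((angle between collar60_mid's own z axis and vertical below 0.2 rad and z of collar48_mid in the frame of collar60_mid above 0.011 m) or (angle between collar60_mid's own z axis and vertical above 2.9 rad and z of collar48_mid in the frame of collar60_mid below -0.011 m))) or (distance between collar48_mid and collar54_mid between 0.012 and 0.0195 m and ((angle between collar54_mid's own z axis and vertical below 0.2 rad and z of collar48_mid in the frame of collar54_mid above 0.011 m) or (angle between collar54_mid's own z axis and vertical above 2.9 rad and z of collar48_mid in the frame of collar54_mid below -0.011 m))))), for 0.3 s.
At the end, for the whole second after the job is handed in: One plate in each bay (centres within 15 mm, turned under 0.12 rad), at rest; every collar present is on the post (within 10 mm of its axis) and at rest, the largest on the foot, each other on a larger one (gaps under 4 mm) (all of step 2 and (((horizontal distance between plate_a_mid and bay_left below 0.015 m and angle between the x axis of plate_a_mid and the x axis of bay_left, either way round below 0.12 rad) and (horizontal distance between plate_b_mid and bay_right below 0.015 m and angle between the x axis of plate_b_mid and the x axis of bay_right, either way round below 0.12 rad)) or ((horizontal distance between plate_a_mid and bay_right below 0.015 m and angle between the x axis of plate_a_mid and the x axis of bay_right, either way round below 0.12 rad) and (horizontal distance between plate_b_mid and bay_left below 0.015 m and angle between the x axis of plate_b_mid and the x axis of bay_left, either way round below 0.12 rad))) and linear speed of each of plate_a, plate_b below 0.01 m/s); the robot touches nothing.
It fails at once if a build plate is lifted off the bench (height (world z) of any of plate_a_mid, plate_b_mid above 0.03 m).
It fails at once if a bystander is shoved more than 60 mm or knocked over (distance of any of scraper, glue, cleaner from where it was at the start of the episode above 0.06 m or angle between any of glue, cleaner's own z axis and vertical above 0.6 rad).
Of collar66, collar60, collar54, collar48 only 2 to 4 are there at a start; the rules pass over those that are not, and their reading is None.
At some moment in a run one of plate_a, plate_b, collar66, collar60, collar54, collar48 may be knocked a few centimetres aside while the robot is not near it.
It also fails if it takes over 210 s, if anything falls off the work surface, if the arm or the gripper's body presses on something with over 40 N, if the wrist force passes 120 N, or if a joint passes its speed limit or range.

## Working session

There is one attempt and no reset: what is moved stays moved. The work goes in short steps, Python scripts to look and compute and a tool call to move; the robot and the scene stay as the last step left them, time stands still between calls to the robot, and variables do not carry over. Pictures are saved under pics/ and viewed, about 12 in all and at most 16, crops included, and the job is handed in when it is done.

Besides the shell and the picture viewer there is one more tool, called after "Request:" as name(argument=value, ...) on one line, values as JSON. play_rows: Moves the arm, as the interface text tells. Shifts and turns lie within -1 to 1; 1 stands for 0.3 m of shift or pi/2 rad of turn. Its arguments: {"type":"object","properties":{"rows":{"type":"array"},"force":{"type":"number"}},"required":["rows"]}

```bash
ls; mkdir -p pics; python3 - <<'E'
from plant import ctrl,cams
import cv2,numpy as np
s=ctrl.get_state();print(s)
for n in("scene","side","wrist"):
    c=cams.read_camera(n);cv2.imwrite(f"pics/{n}0.png",c["color"][...,::-1]);print(n,c["fx"],c["fy"],c["cx"],c["cy"],c["view"])
E
```

```text
pics
{'time': 0.0, 'qpos': array([-1.49983405e-01,  2.87187034e-01,  1.57816772e+00, -8.23082443e-08,
        1.27858446e+00, -1.49975474e-01]), 'dq': array([ 4.42412883e-06,  7.28520807e-04,  4.18698159e-04, -2.79784235e-04,
       -7.19039010e-05, -2.20119575e-04]), 'joint_efforts': array([-1.79628755e-04, -4.05981302e+01, -2.92628127e+01, -1.54224781e-04,
        5.81841552e-03,  3.74769741e-06]), 'eef_pos': array([6.74350677e-01, 1.38899304e-04, 2.29937946e-01]), 'tcp_rot': array([1.26730195e-04, 7.07926620e-01, 1.21139135e-04, 7.06285969e-01]), 'contact_force': array([ 0.45867455, -0.47894914,  0.23488304]), 'wrist_torque': array([-0.00120792, -0.03145334, -0.00377506]), 'opening': 1.00330973211968}
scene 444.85448554948135 444.85448554948135 323.4866820135966 201.09857502926562 [[ 0.45314323  0.89142816 -0.00412917 -0.19151114]
 [ 0.65138883 -0.33427817 -0.68113927 -0.31435888]
 [-0.60856702  0.30596395 -0.73214223  1.48486326]
 [ 0.          0.          0.          1.        ]]
side 426.93998617540916 426.93998617540916 318.7739261621819 203.87486076690303 [[-0.9156301  -0.40200543 -0.00362611  0.43997929]
 [-0.26338315  0.60666182 -0.7500605   0.19676088]
 [ 0.30372822 -0.68582292 -0.66135928  1.16406413]
 [ 0.          0.          0.          1.        ]]
wrist 309.70691628693146 309.70691628693146 315.715744252724 200.52881285556893 [[ 9.99991203e-01 -1.30122119e-04 -4.19257793e-03 -6.73510355e-01]
 [ 1.22042518e-03 -9.47251634e-01  3.20488458e-01 -4.06357210e-02]
 [-4.01312894e-03 -3.20490755e-01 -9.47243142e-01  3.81817748e-01]
 [ 0.00000000e+00  0.00000000e+00  0.00000000e+00  1.00000000e+00]]
```

View pics.

View pics/scene0.png

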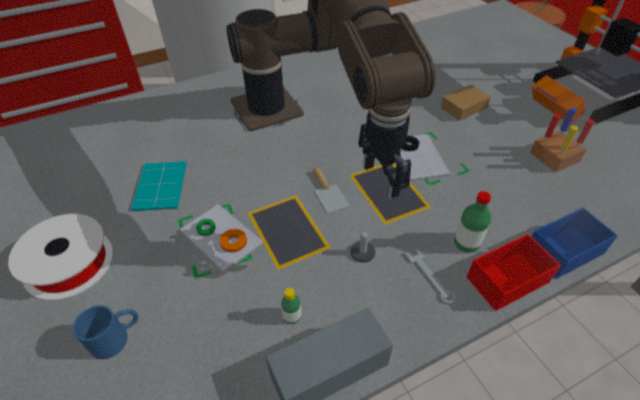

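View pics/side0.png

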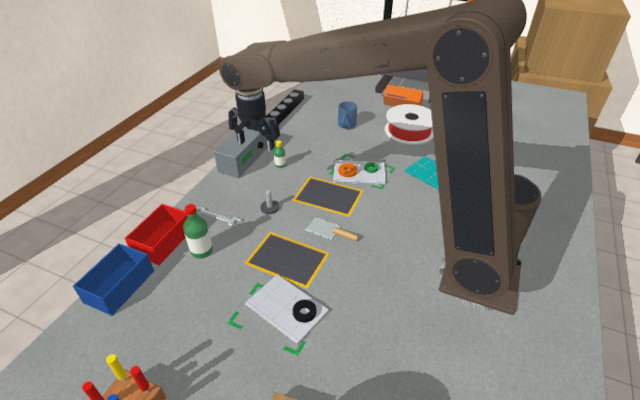

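View pics/wrist0.png

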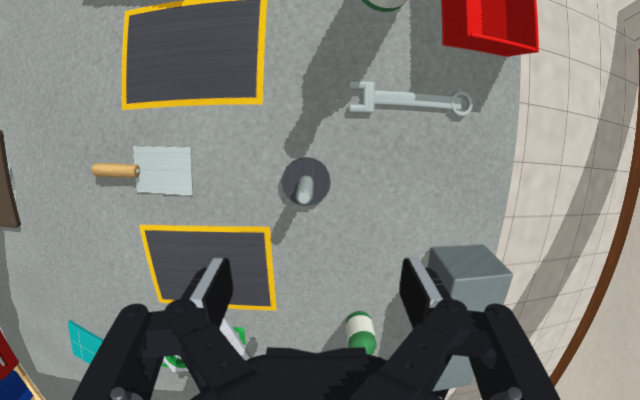

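The scene picture shows a left plate (+y, around px 420,158) with a black collar, and a right plate (px 220,238) with orange and green collars. There is no blue collar. The turquoise plate at (160,186) is the decoy. The side and wrist views agree: post at side (268,203) and wrist (305,185), scraper between the pads.

```bash
cat > h.py <<'E'
from plant import ctrl,cams
import cv2,numpy as np
from scipy.spatial.transform import Rotation as R
X0,X1,Y0,Y1,S=0.3,1.0,-0.6,0.6,1000
def get(n): return cams.read_camera(n)
def proj(n,c,P):
    P=np.asarray(P,float); V=c["view"]; p=P@V[:3,:3].T+V[:3,3]
    if n=="wrist":
        r=np.linalg.norm(p[...,:2],axis=-1); th=np.arctan2(r,p[...,2]); k=th/np.maximum(r,1e-9)
    else: k=1/p[...,2]
    return np.stack([c["fx"]*p[...,0]*k+c["cx"],c["fy"]*p[...,1]*k+c["cy"]],-1)
def ortho(n,c,z=0.,up=1):
    # rows: x decreasing downward (robot at the bottom), cols: y decreasing to the right; 1 mm/px
    xs=np.arange(X1,X0,-1/S); ys=np.arange(Y1,Y0,-1/S)
    g=np.stack(np.broadcast_arrays(xs[:,None],ys[None,:],z),-1)
    m=proj(n,c,g).astype(np.float32)
    return cv2.remap(c["color"],m[...,0],m[...,1],cv2.INTER_LINEAR)
def w(px): px=np.asarray(px,float); return np.stack([X1-px[...,1]/S,Y1-px[...,0]/S],-1)
def hsv(o): return cv2.cvtColor(o,cv2.COLOR_RGB2HSV)
def blobs(m,amin):
    m=cv2.morphologyEx(m,cv2.MORPH_OPEN,np.ones((3,3)))
    cs,_=cv2.findContours(m,cv2.RETR_EXTERNAL,cv2.CHAIN_APPROX_NONE)
    return [c for c in cs if cv2.contourArea(c)>amin]
def rect(c):
    b=w(cv2.boxPoints(cv2.minAreaRect(c))); e=[b[1]-b[0],b[2]-b[1]]; L=[np.linalg.norm(v) for v in e]
    v=e[int(np.argmax(L))]; a=np.degrees(np.arctan2(v[1],v[0])); a=(a+90)%180-90
    return b.mean(0).round(4),round(a,1),(max(L).round(3),min(L).round(3))
E
python3 - <<'E'
from h import *
out=[]
for n in("scene","side"):
    c=get(n); o=ortho(n,c,0.); H=hsv(o)
    print(n)
    for b in blobs(cv2.inRange(H,(20,130,120),(32,255,255)),2000): print(" yellow",*rect(b))
    for b in blobs(cv2.inRange(H,(45,100,60),(80,255,255)),40): print(" green",w(b[:,0].mean(0)).round(3),cv2.contourArea(b),rect(b)[2])
    o1=ortho(n,c,0.01);H=hsv(o1)
    for b in blobs(cv2.inRange(H,(0,0,175),(180,40,255)),3000): print(" plate",*rect(b),cv2.contourArea(b))
    o2=ortho(n,c,0.025);H=hsv(o2)
    for nm,lo,hi in(("orange",(5,150,120),(18,255,255)),("green",(45,100,60),(80,255,255)),("blue",(100,120,80),(125,255,255))):
        for b in blobs(cv2.inRange(H,lo,hi),600): print(" ",nm,*rect(b))
    out.append(o1)
for i,o in enumerate(out):
    o=o.copy()
    for k in range(0,1200,100): cv2.line(o,(k,0),(k,700),(255,0,0) if k==600 else (90,90,90),1)
    for k in range(0,700,100): cv2.line(o,(0,k),(1200,k),(90,90,90),1)
    cv2.imwrite(f"pics/o{i}.png",cv2.resize(o[...,::-1],(800,467),interpolation=cv2.INTER_AREA))
E
```

```text
scene
 yellow [ 0.515 -0.15 ] 0.0 (np.float64(0.2), np.float64(0.14))
 yellow [0.5147 0.1525] -2.4 (np.float64(0.2), np.float64(0.14))
 green [ 0.365 -0.376] 454.0 (np.float64(0.038), np.float64(0.029))
 green [0.374 0.403] 296.5 (np.float64(0.036), np.float64(0.013))
 green [ 0.376 -0.259] 378.0 (np.float64(0.04), np.float64(0.019))
 green [ 0.412 -0.332] 1982.0 (np.float64(0.055), np.float64(0.046))
 green [0.542 0.278] 411.5 (np.float64(0.036), np.float64(0.025))
 green [ 0.54  -0.385] 519.0 (np.float64(0.038), np.float64(0.038))
 green [0.542 0.388] 504.5 (np.float64(0.05), np.float64(0.027))
 green [ 0.553 -0.275] 266.0 (np.float64(0.033), np.float64(0.014))
 green [ 0.712 -0.229] 972.5 (np.float64(0.038), np.float64(0.035))
 green [0.699 0.303] 4948.5 (np.float64(0.096), np.float64(0.066))
 green [0.764 0.21 ] 378.0 (np.float64(0.05), np.float64(0.019))
  orange [ 0.505  -0.2865] 0.0 (np.float64(0.068), np.float64(0.061))
  green [ 0.4345 -0.334 ] 0.0 (np.float64(0.053), np.float64(0.044))
  green [ 0.7276 -0.2337] 73.7 (np.float64(0.037), np.float64(0.035))
  green [0.7141 0.2
[... 1219 characters left out ...]
0.0081] -3.7 (np.float64(0.089), np.float64(0.068)) 5084.0
 plate [0.4386 0.3059] -15.6 (np.float64(0.18), np.float64(0.123)) 17274.0
 plate [ 0.4579 -0.2991] 19.3 (np.float64(0.181), np.float64(0.129)) 10432.5
 plate [0.971 0.215] -90.0 (np.float64(0.77), np.float64(0.058)) 24454.0
  orange [ 0.4927 -0.2757] -65.0 (np.float64(0.076), np.float64(0.063))
  green [ 0.4227 -0.3229] -76.0 (np.float64(0.06), np.float64(0.045))
  green [ 0.7644 -0.2793] -59.0 (np.float64(0.06), np.float64(0.036))
  green [0.8127 0.1682] -45.0 (np.float64(0.104), np.float64(0.065))
  green [ 0.859 -0.206] -90.0 (np.float64(0.094), np.float64(0.024))
  blue [0.891  0.4115] -90.0 (np.float64(0.193), np.float64(0.16))
```

View pics/o1.png

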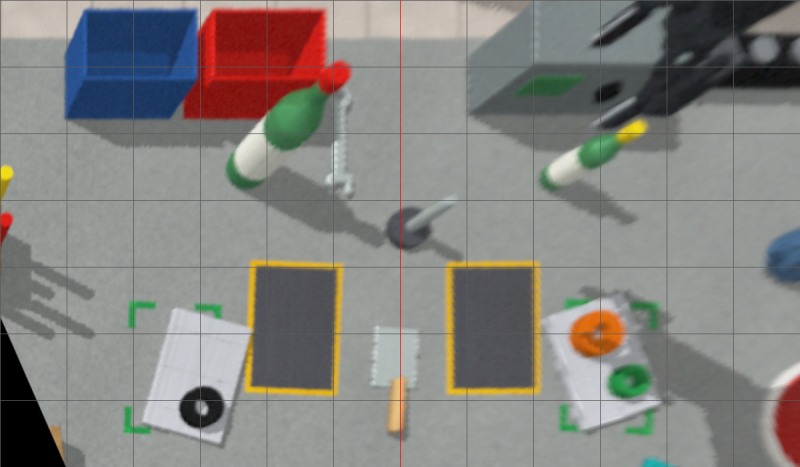

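The rectified side view gives everything: pads at (0.514, ±0.15), plate A at (0.439, 0.306) turned −15.6°, plate B at (0.458, −0.299) turned +19.3°, scraper at y≈0, glue near (0.74, −0.23), cleaner near (0.745, 0.235). I'll push each plate on its outer long edge with the two open fingers, starting with B.

```bash
cat > plan.py <<'E'
# plan(cur,[(x,y,z,yawdeg,open,nrows),...]) -> prints rows per call (<=10 rows each)
import numpy as np, json
def plan(cur,wps):
    seq=[];p=np.array(cur[:4],float)
    for q in wps:
        t=np.array(q[:4],float);n=q[5]
        seq+=[(p+(t-p)*(i+1)/n,q[4]) for i in range(n)];p=t
    b=np.array(cur[:4],float)
    for k in range(0,len(seq),10):
        rows=[]
        a=np.radians(b[3]);c,s=np.cos(a),np.sin(a)
        for t,o in seq[k:k+10]:
            d=t-b
            sh=np.array([-d[2],-s*d[0]+c*d[1],c*d[0]+s*d[1]])/0.3
            rows.append([o,[float(v) for v in sh.round(3)+0.],[round(-d[3]/90,3)+0.,0,0]])
        r=rows[-1]; sh=np.array(r[1])*.3   # pose reached after rounding
        b=b+np.array([c*sh[2]-s*sh[1],s*sh[2]+c*sh[1],-sh[0],-r[2][0]*90])
        print(json.dumps(rows))
    print("end",[round(float(v),4) for v in b])
E
python3 - <<'E'
from plan import plan
plan((.675,0,.231,0),[(.49,-.39,.20,19.3,100,10),(.49,-.39,.2,19.3,100,2),(.49,-.39,.02,19.3,100,6),(.49,-.39,.012,19.3,100,2)])
E
```

```text
[[100, [0.01, -0.13, -0.062], [-0.021, 0, 0]], [100, [0.021, -0.26, -0.123], [-0.043, 0, 0]], [100, [0.031, -0.39, -0.185], [-0.064, 0, 0]], [100, [0.041, -0.52, -0.247], [-0.086, 0, 0]], [100, [0.052, -0.65, -0.308], [-0.107, 0, 0]], [100, [0.062, -0.78, -0.37], [-0.129, 0, 0]], [100, [0.072, -0.91, -0.432], [-0.15, 0, 0]], [100, [0.083, -1.04, -0.493], [-0.172, 0, 0]], [100, [0.093, -1.17, -0.555], [-0.193, 0, 0]], [100, [0.103, -1.3, -0.617], [-0.214, 0, 0]]]
[[100, [0.0, 0.0, 0.0], [0.0, 0, 0]], [100, [0.0, 0.0, 0.0], [0.0, 0, 0]], [100, [0.1, 0.0, 0.0], [0.0, 0, 0]], [100, [0.2, 0.0, 0.0], [0.0, 0, 0]], [100, [0.3, 0.0, 0.0], [0.0, 0, 0]], [100, [0.4, 0.0, 0.0], [0.0, 0, 0]], [100, [0.5, 0.0, 0.0], [0.0, 0, 0]], [100, [0.6, 0.0, 0.0], [0.0, 0, 0]], [100, [0.614, 0.0, 0.0], [0.0, 0, 0]], [100, [0.627, 0.0, 0.0], [0.0, 0, 0]]]
end [0.4899, -0.39, 0.012, 19.26]
```

Request:
play_rows(rows=[[100,[0.1,-0.9,-0.4],[-0.214,0,0]],[100,[0.1,-0.9,-0.4],[-0.214,0,0]],[100,[0.1,-0.9,-0.4],[-0.214,0,0]],[100,[0.1,-0.9,-0.4],[-0.214,0,0]],[100,[0.1,-0.9,-0.4],[-0.214,0,0]],[100,[0.1,-0.9,-0.4],[-0.214,0,0]],[100,[0.1,-0.9,-0.4],[-0.214,0,0]],[100,[0.1,-0.9,-0.4],[-0.214,0,0]],[100,[0.1,-0.9,-0.4],[-0.214,0,0]]])

```text
time: 1.0
eef_pos: [0.5536, -0.2724, 0.2007]
tcp_rot: [-0.116, 0.698, 0.117, 0.697]
contact_force: [0.1, 0.9, -0.2]
opening: 0.999
```

Request:
play_rows(rows=[[100,[0,-0.306,-0.337],[0,0,0]],[100,[0,-0.306,-0.337],[0,0,0]],[100,[0,-0.306,-0.337],[0,0,0]],[100,[0,-0.306,-0.337],[0,0,0]],[100,[0.13,-0.306,-0.337],[0,0,0]],[100,[0.26,-0.306,-0.337],[0,0,0]],[100,[0.39,-0.306,-0.337],[0,0,0]],[100,[0.52,-0.306,-0.337],[0,0,0]],[100,[0.603,-0.306,-0.337],[0,0,0]],[100,[0.603,-0.306,-0.337],[0,0,0]]])

```text
time: 1.83
eef_pos: [0.4873, -0.3843, 0.0133]
tcp_rot: [-0.115, 0.699, 0.123, 0.695]
contact_force: [-0.5, 1.1, -0.8]
opening: 0.996
```

Request:
play_rows(rows=[[100,[0.017,0,0],[0,0,0]],[100,[0.033,0,0],[0,0,0]],[100,[0.04,0,0],[0,0,0]],[100,[0.04,0,0],[0,0,0]]])

```text
time: 2.17
eef_pos: [0.491, -0.3907, 0.0103]
tcp_rot: [-0.119, 0.696, 0.117, 0.698]
contact_force: [0.3, 0.1, 0.4]
opening: 1.003
```

Request:
play_rows(rows=[[100,[0.01,0,0],[0,0,0]],[100,[0.02,0,0],[0,0,0]],[100,[0.02,0,0],[0,0,0]],[100,[0.02,0,0],[0,0,0]]])

```text
time: 2.5
eef_pos: [0.4897, -0.39, 0.0025]
tcp_rot: [-0.118, 0.697, 0.118, 0.697]
contact_force: [-0.0, -0.6, 0.2]
opening: 1.0
```

```bash
python3 - <<'E'
from h import *
s=ctrl.get_state();print(s["eef_pos"],s["contact_force"])
c=get("side");p=proj("side",c,s["eef_pos"]);print(p)
x,y=int(p[0]),int(p[1]);a=c["color"][y-60:y+60,x-90:x+90]
d=get("wrist")["color"]
cv2.imwrite("pics/s1.png",np.vstack([cv2.resize(a,None,fx=3.555,fy=2.5,interpolation=cv2.INTER_CUBIC)[:,:640][:300],d[100:400]])[...,::-1])
E
```

```text
[ 0.48972298 -0.38998744  0.00248037] [-0.03743914 -0.59098741  0.15744524]
[358.8930772  157.71587281]
```

View pics/s1.png

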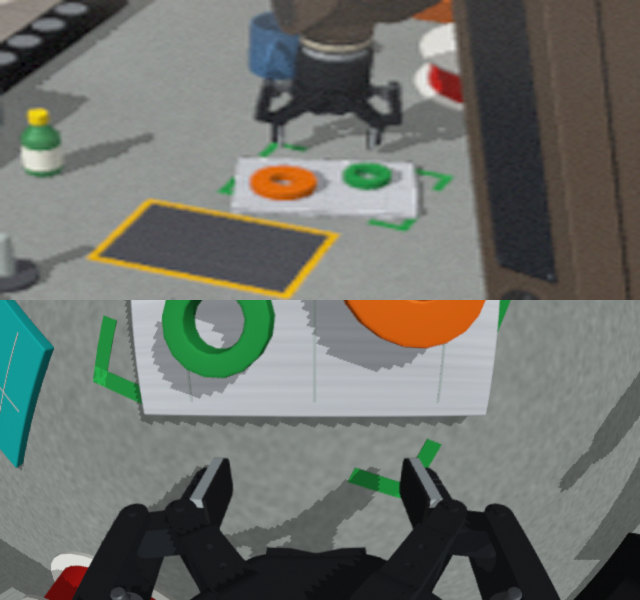

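The gripper is square to plate B's outer edge, and the tips are still clear of the bench because the open fingers stand further back. I'll go lower and then push.

Request:
play_rows(rows=[[100,[0.01,0,0],[0,0,0]],[100,[0.02,0,0],[0,0,0]],[100,[0.03,0,0],[0,0,0]],[100,[0.03,0,0],[0,0,0]]])

```text
time: 2.93
eef_pos: [0.4893, -0.3894, -0.0077]
tcp_rot: [-0.118, 0.697, 0.119, 0.697]
contact_force: [0.2, -0.5, -0.2]
opening: 1.001
```

```bash
python3 - <<'E'
from plan import plan
plan((.49,-.39,-.007,19.26),[(.4815,-.366,-.007,19.26,100,3),(.514,-.224,-.007,0,100,16),(.514,-.221,-.007,0,100,1)])
E
```

```text
[[100, [0.0, 0.028, 0.0], [0.0, 0, 0]], [100, [0.0, 0.057, 0.0], [0.0, 0, 0]], [100, [0.0, 0.085, 0.0], [0.0, 0, 0]], [100, [0.0, 0.111, 0.016], [0.013, 0, 0]], [100, [0.0, 0.136, 0.032], [0.027, 0, 0]], [100, [0.0, 0.162, 0.048], [0.04, 0, 0]], [100, [0.0, 0.188, 0.064], [0.054, 0, 0]], [100, [0.0, 0.213, 0.08], [0.067, 0, 0]], [100, [0.0, 0.239, 0.097], [0.08, 0, 0]], [100, [0.0, 0.265, 0.113], [0.094, 0, 0]]]
[[100, [0.0, 0.027, 0.012], [0.013, 0, 0]], [100, [0.0, 0.055, 0.024], [0.026, 0, 0]], [100, [0.0, 0.083, 0.036], [0.04, 0, 0]], [100, [0.0, 0.111, 0.049], [0.053, 0, 0]], [100, [0.0, 0.139, 0.061], [0.066, 0, 0]], [100, [0.0, 0.166, 0.073], [0.08, 0, 0]], [100, [0.0, 0.194, 0.085], [0.093, 0, 0]], [100, [0.0, 0.222, 0.097], [0.107, 0, 0]], [100, [0.0, 0.25, 0.109], [0.12, 0, 0]], [100, [0.0, 0.26, 0.111], [0.12, 0, 0]]]
end [0.5139, -0.2209, -0.007, 0.0]
```

Request:
play_rows(rows=[[100,[0.01,0.028,0.0],[0.0,0,0]],[100,[0.01,0.057,0.0],[0.0,0,0]],[100,[0.01,0.085,0.0],[0.0,0,0]],[100,[0.01,0.111,0.016],[0.013,0,0]],[100,[0.01,0.136,0.032],[0.027,0,0]],[100,[0.01,0.162,0.048],[0.04,0,0]],[100,[0.01,0.188,0.064],[0.054,0,0]],[100,[0.01,0.213,0.08],[0.067,0,0]],[100,[0.01,0.239,0.097],[0.08,0,0]],[100,[0.01,0.265,0.113],[0.094,0,0]]])

```text
time: 3.77
eef_pos: [0.4951, -0.3032, -0.0094]
tcp_rot: [-0.067, 0.704, 0.066, 0.704]
contact_force: [-1.8, -3.5, -2.0]
opening: 1.001
```

Request:
play_rows(rows=[[100,[0.0,0.027,0.012],[0.013,0,0]],[100,[0.0,0.055,0.024],[0.026,0,0]],[100,[0.0,0.083,0.036],[0.04,0,0]],[100,[0.0,0.111,0.049],[0.053,0,0]],[100,[0.0,0.139,0.061],[0.066,0,0]],[100,[0.0,0.166,0.073],[0.08,0,0]],[100,[0.0,0.194,0.085],[0.093,0,0]],[100,[0.0,0.222,0.097],[0.107,0,0]],[100,[0.0,0.25,0.109],[0.12,0,0]],[100,[0.0,0.26,0.111],[0.12,0,0]]])

```text
time: 4.6
eef_pos: [0.5132, -0.2198, -0.0095]
tcp_rot: [-0.001, 0.707, 0.001, 0.707]
contact_force: [-1.4, -3.3, 0.2]
opening: 0.999
```

```bash
cat >> h.py <<'E'
def plates(n,c,wins):
    # fit the plate outline (bright, low saturation) at z=0.01 in windows (x0,x1,y0,y1); collars filled by hull
    H=hsv(ortho(n,c,0.01)); m=cv2.inRange(H,(0,0,165),(180,45,255)); r=[]
    for x0,x1,y0,y1 in wins:
        k=np.zeros_like(m); a,b,d,e=int((X1-x1)*S),int((X1-x0)*S),int((Y1-y1)*S),int((Y1-y0)*S)
        k[a:b,d:e]=m[a:b,d:e]; bs=blobs(k,1500)
        if bs: r.append(rect(cv2.convexHull(np.vstack(bs))))
    return r
def collars(n,c,z=0.025,wins=None):
    H=hsv(ortho(n,c,z)); r={}
    for nm,lo,hi in(("orange",(5,150,90),(18,255,255)),("green",(45,100,50),(85,255,255)),("black",(0,0,0),(180,110,48))):
        x0,x1,y0,y1=wins[nm] if wins else (0.35,0.62,-.42,.42)
        m=np.zeros(H.shape[:2],np.uint8); a,b,d,e=int((X1-x1)*S),int((X1-x0)*S),int((Y1-y1)*S),int((Y1-y0)*S)
        m[a:b,d:e]=cv2.inRange(H,lo,hi)[a:b,d:e]
        for q in blobs(m,500):
            (px,py),rr=cv2.minEnclosingCircle(q); r.setdefault(nm,[]).append((w((px,py)).round(4),rr))
    return r
E
python3 - <<'E'
from h import *
W=[(.3,.64,.08,.45),(.3,.64,-.45,-.06)]
for n in("side","scene"):
    c=get(n);print(n,plates(n,c,W));print(collars(n,c))
cv2.imwrite("pics/o2.png",cv2.resize(ortho("side",get("side"),.01)[300:,100:1100,::-1],(800,320)))
E
```

```text
side [(array([0.439 , 0.3061]), np.float64(-15.6), (np.float64(0.181), np.float64(0.125))), (array([ 0.5081, -0.1448]), np.float64(2.3), (np.float64(0.18), np.float64(0.13)))]
{'orange': [(array([ 0.5472, -0.1288]), 37.669677734375)], 'green': [(array([ 0.466 , -0.1549]), 29.00911521911621), (array([0.5216, 0.3955]), 25.50602912902832)], 'black': [(array([0.3849, 0.3072]), 31.153406143188477), (array([ 0.5185, -0.3077]), 111.26409912109375)]}
scene []
{'orange': [(array([ 0.557 , -0.1405]), 34.73120880126953)], 'green': [(array([ 0.476 , -0.1655]), 27.22600555419922)], 'black': [(array([ 0.3691, -0.1585]), 32.94468307495117), (array([0.3952, 0.295 ]), 32.69700622558594), (array([ 0.4397, -0.2087]), 67.5389175415039), (array([ 0.5425, -0.217 ]), 34.989768981933594)]}
```

View pics/o2.png

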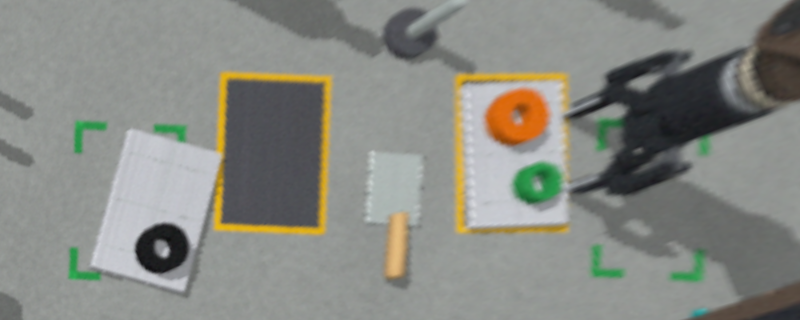

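Plate B now sits on the right pad with its collars still on it (ortho px 515,155). Plate A next, pushed the same way from its outer edge.

Request:
play_rows(rows=[[100,[0,-0.05,0],[0,0,0]],[100,[-0.13,-0.05,0],[0,0,0]],[100,[-0.26,-0.05,0],[0,0,0]],[100,[-0.39,-0.05,0],[0,0,0]],[100,[-0.52,-0.05,0],[0,0,0]],[100,[-0.65,-0.05,0],[0,0,0]],[100,[-0.7,0.08,0],[0,0,0]],[100,[-0.7,0.21,0],[0,0,0]],[100,[-0.7,0.34,0],[0,0,0]],[100,[-0.7,0.4,0],[0,0,0]]])

```text
time: 5.58
eef_pos: [0.5136, -0.0988, 0.2013]
tcp_rot: [0.0, 0.707, 0.001, 0.708]
contact_force: [0.6, 0.8, -1.2]
opening: 1.003
```

Request:
play_rows(rows=[[100,[0,0.9,0],[0.173,0,0]],[100,[0,0.9,0],[0.173,0,0]],[100,[0,0.9,0],[0.173,0,0]],[100,[0,0.9,0],[0.173,0,0]],[100,[0,0.9,0],[0.173,0,0]],[100,[0,0.9,0],[0.173,0,0]],[100,[0,0.9,0],[0.173,0,0]],[100,[0,0.9,0],[0.173,0,0]]])

```text
time: 6.25
eef_pos: [0.5137, 0.1728, 0.2007]
tcp_rot: [0.095, 0.701, -0.093, 0.701]
contact_force: [0.1, -0.6, -0.3]
opening: 1.0
```

Request:
play_rows(rows=[[100,[0,0.693,-0.363],[0,0,0]],[100,[0,0.693,-0.363],[0,0,0]],[100,[0,0.693,-0.363],[0,0,0]],[100,[0,0.693,-0.363],[0,0,0]],[100,[0,0.693,-0.363],[0,0,0]],[100,[0,0.693,-0.363],[0,0,0]],[100,[0.13,0.693,-0.363],[0,0,0]],[100,[0.26,0.693,-0.363],[0,0,0]],[100,[0.39,0.693,-0.363],[0,0,0]],[100,[0.5,0.693,-0.363],[0,0,0]]])

```text
time: 7.08
eef_pos: [0.4649, 0.3973, 0.0479]
tcp_rot: [0.096, 0.701, -0.096, 0.7]
contact_force: [-0.2, 0.2, -0.6]
opening: 1.002
```

Request:
play_rows(rows=[[100,[0.07,0,0],[0,0,0]],[100,[0.13,0,0],[0,0,0]],[100,[0.17,0,0],[0,0,0]],[100,[0.19,0,0],[0,0,0]],[100,[0.2,0,0],[0,0,0]],[100,[0.2,0,0],[0,0,0]]])

```text
time: 7.58
eef_pos: [0.4654, 0.3984, -0.0093]
tcp_rot: [0.096, 0.7, -0.096, 0.701]
contact_force: [0.0, -0.4, -0.0]
opening: 1.002
```

```bash
python3 - <<'E'
from h import *
from plan import plan
W=[(.3,.64,.08,.45),(.3,.64,-.45,-.06)]
c=get("scene");print(plates("scene",c,W),collars("scene",c))
c=get("side");print(plates("side",c,W),collars("side",c))
H=hsv(ortho("side",c,0))
for b in blobs(cv2.inRange(H,(45,100,60),(80,255,255)),150): print(" green",[tuple(v) for v in w(b[:,0])[[b[:,0,0].argmin(),b[:,0,0].argmax(),b[:,0,1].argmin(),b[:,0,1].argmax()]].round(3)])
plan((.465,.3985,-.01,-15.57),[(.4577,.3744,-.01,-15.57,100,3),(.5172,.226,-.01,-2.4,100,16),(.5172,.2235,-.01,-2.4,100,1)])
E
```

```text
[] {'orange': [(array([ 0.5576, -0.1387]), 34.65462112426758)], 'green': [(array([ 0.4769, -0.1646]), 26.483474731445312), (array([ 0.5575, -0.2825]), 24.789209365844727)], 'black': [(array([0.3973, 0.2967]), 33.68057632446289), (array([0.424, 0.403]), 23.345335006713867), (array([0.489, 0.394]), 46.043556213378906)]}
[] {'green': [(array([0.5215, 0.395 ]), 25.83131217956543)], 'black': [(array([0.3843, 0.3067]), 31.723779678344727), (array([0.419, 0.388]), 26.000099182128906), (array([0.4769, 0.3574]), 55.02190399169922), (array([0.5425, 0.316 ]), 36.70500183105469)]}
 green [(np.float64(0.365), np.float64(0.409)), (np.float64(0.354), np.float64(0.371)), (np.float64(0.393), np.float64(0.406)), (np.float64(0.354), np.float64(0.391))]
 green [(np.float64(0.538), np.float64(0.402)), (np.float64(0.549), np.float64(0.363)), (np.float64(0.553), np.float64(0.399)), (np.float64(0.515), np.float64(0.401))]
 green [(np.float64(0.761), np.float64(0.252)), (np.float64(0.731), np.float64(0.209)), (np.float64(0.769), np.float64(0.248)), (np.float64(0.726), np.float64(0.225))]
 green [(np.float64(
[... 713 characters left out ...]
, [0.0, -0.163, 0.059], [-0.027, 0, 0]], [100, [0.0, -0.19, 0.079], [-0.037, 0, 0]], [100, [0.0, -0.216, 0.099], [-0.046, 0, 0]], [100, [0.0, -0.243, 0.12], [-0.055, 0, 0]], [100, [0.0, -0.269, 0.14], [-0.064, 0, 0]]]
[[100, [0.0, -0.028, 0.017], [-0.009, 0, 0]], [100, [0.0, -0.057, 0.035], [-0.018, 0, 0]], [100, [0.0, -0.085, 0.052], [-0.027, 0, 0]], [100, [0.0, -0.113, 0.07], [-0.037, 0, 0]], [100, [0.0, -0.142, 0.087], [-0.046, 0, 0]], [100, [0.0, -0.17, 0.105], [-0.055, 0, 0]], [100, [0.0, -0.199, 0.122], [-0.064, 0, 0]], [100, [0.0, -0.227, 0.14], [-0.073, 0, 0]], [100, [0.0, -0.255, 0.157], [-0.082, 0, 0]], [100, [0.0, -0.263, 0.159], [-0.082, 0, 0]]]
end [0.5174, 0.2236, -0.01, -2.43]
```

Request:
play_rows(rows=[[100,[0.0,-0.028,-0.001],[0.0,0,0]],[100,[0.0,-0.056,-0.001],[0.0,0,0]],[100,[0.0,-0.084,-0.002],[0.0,0,0]],[100,[0.0,-0.11,0.018],[-0.009,0,0]],[100,[0.0,-0.137,0.039],[-0.018,0,0]],[100,[0.0,-0.163,0.059],[-0.027,0,0]],[100,[0.0,-0.19,0.079],[-0.037,0,0]],[100,[0.0,-0.216,0.099],[-0.046,0,0]],[100,[0.0,-0.243,0.12],[-0.055,0,0]],[100,[0.0,-0.269,0.14],[-0.064,0,0]]])

```text
time: 8.52
eef_pos: [0.4828, 0.3095, -0.0091]
tcp_rot: [0.062, 0.705, -0.06, 0.704]
contact_force: [-0.5, 3.5, 0.6]
opening: 0.997
```

Request:
play_rows(rows=[[100,[0.0,-0.028,0.017],[-0.009,0,0]],[100,[0.0,-0.057,0.035],[-0.018,0,0]],[100,[0.0,-0.085,0.052],[-0.027,0,0]],[100,[0.0,-0.113,0.07],[-0.037,0,0]],[100,[0.0,-0.142,0.087],[-0.046,0,0]],[100,[0.0,-0.17,0.105],[-0.055,0,0]],[100,[0.0,-0.199,0.122],[-0.064,0,0]],[100,[0.0,-0.227,0.14],[-0.073,0,0]],[100,[0.0,-0.255,0.157],[-0.082,0,0]],[100,[0.0,-0.263,0.159],[-0.082,0,0]]])

```text
time: 9.35
eef_pos: [0.5168, 0.223, -0.0092]
tcp_rot: [0.016, 0.707, -0.015, 0.707]
contact_force: [-0.9, 4.6, 0.5]
opening: 1.0
```

Request:
play_rows(rows=[[100,[0,0.05,0],[0,0,0]],[100,[-0.13,0.05,0],[0,0,0]],[100,[-0.26,0.05,0],[0,0,0]],[100,[-0.39,0.05,0],[0,0,0]],[100,[-0.52,0.05,0],[0,0,0]],[100,[-0.65,0.05,0],[0,0,0]],[100,[-0.7,-0.08,0],[0,0,0]],[100,[-0.7,-0.21,0],[0,0,0]],[100,[-0.7,-0.34,0],[0,0,0]],[100,[-0.7,-0.4,0],[0,0,0]]])

```text
time: 10.18
eef_pos: [0.5112, 0.1005, 0.2012]
tcp_rot: [0.015, 0.706, -0.016, 0.707]
contact_force: [0.5, -0.8, -0.6]
opening: 1.002
```

Request:
play_rows(rows=[[100,[-0.3,-0.35,-0.1],[-0.027,0,0]],[100,[-0.3,-0.35,-0.1],[-0.027,0,0]],[100,[-0.3,-0.35,-0.1],[-0.027,0,0]],[100,[-0.3,-0.35,-0.1],[-0.027,0,0]],[100,[-0.3,-0.35,-0.1],[-0.027,0,0]]])

```text
time: 10.6
eef_pos: [0.4779, -0.0025, 0.2944]
tcp_rot: [0.0, 0.705, -0.002, 0.71]
contact_force: [-0.2, 0.5, 0.5]
opening: 0.998
```

```bash
python3 - <<'E'
from h import *
W=[(.3,.64,.06,.45),(.3,.64,-.45,-.06)]
print(ctrl.get_state()["eef_pos"])
for n in("wrist","side","scene"):
    c=get(n);print(n,plates(n,c,W),collars(n,c))
    o=ortho(n,c,.01)
    cv2.imwrite(f"pics/o3{n}.png",cv2.resize(o[200:,100:1100,::-1],(800,400)))
E
```

```text
[ 0.47789759 -0.00252857  0.29440531]
wrist [(array([0.5029, 0.1474]), np.float64(-11.0), (np.float64(0.179), np.float64(0.119))), (array([ 0.508, -0.144]), np.float64(2.7), (np.float64(0.178), np.float64(0.121)))] {'orange': [(array([ 0.5474, -0.133 ]), 34.61603927612305)], 'green': [(array([ 0.382 , -0.2505]), 25.164636611938477), (array([ 0.4687, -0.1578]), 26.114980697631836), (array([ 0.533, -0.257]), 25.495197296142578)], 'black': [(array([0.4526, 0.1421]), 28.744915008544922), (array([ 0.4855, -0.401 ]), 135.69921875), (array([0.4855, 0.324 ]), 165.2461395263672)]}
side [(array([0.5031, 0.1482]), np.float64(-11.3), (np.float64(0.179), np.float64(0.123))), (array([ 0.5085, -0.1435]), np.float64(2.7), (np.float64(0.178), np.float64(0.128)))] {'orange': [(array([ 0.5472, -0.1288]), 37.669677734375)], 'green': [(array([ 0.4659, -0.1547]), 28.811933517456055), (array([0.5179, 0.298 ]), 25.53226089477539), (array([0.5216, 0.3955]), 25.50602912902832)], 'black': [(array([0.4495, 0.148 ]), 31.563528060913086)]}
scene [] {'orange': [(array([ 0.557 , -0.1402]), 34.593544006347656)], 'green': [(array([ 0.477 , -0.1652]), 26.51019287109375), (array([ 0.557 , -0.2825]), 25.124835968017578)], 'black': [(array([0.4603, 0.136 ]), 32.43288803100586)]}
```

View pics/o3wrist.png

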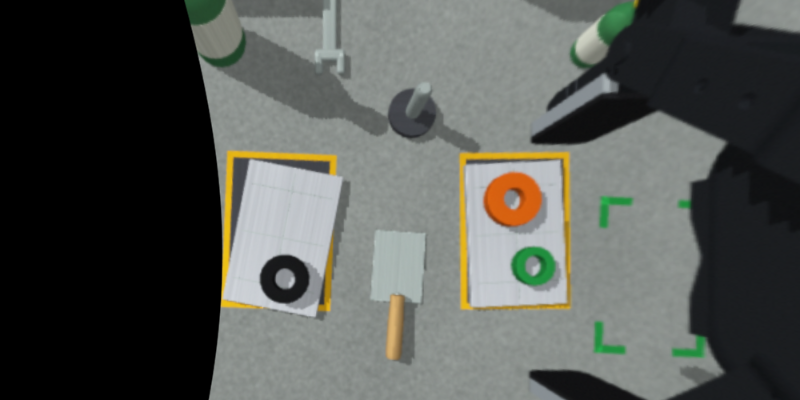

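The wrist ortho shows plate B at (0.508, −0.144, +2.7°), which is within tolerance. Plate A came out at (0.503, 0.1475, −11.2°) with pad left at (0.514, 0.1525, −2.4°), so A needs a trim: a push on its near short edge with a small counter-clockwise turn.

Request:
play_rows(rows=[[100,[0.15,0.28,-0.13],[-0.078,0,0]],[100,[0.3,0.562,-0.27],[-0.156,0,0]],[100,[0.3,0.562,-0.27],[-0.234,0,0]],[100,[0.3,0.562,-0.27],[-0.312,0,0]],[100,[0.3,0.562,-0.27],[-0.39,0,0]],[100,[0.3,0.562,-0.27],[-0.468,0,0]],[100,[0.3,0.562,-0.27],[-0.546,0,0]],[100,[0.3,0.562,-0.27],[-0.624,0,0]],[100,[0.3,0.562,-0.27],[-0.702,0,0]],[100,[0.3,0.562,-0.27],[-0.78,0,0]]])

```text
time: 11.58
eef_pos: [0.3948, 0.17, 0.1982]
tcp_rot: [-0.408, 0.578, 0.41, 0.575]
contact_force: [-0.2, 0.0, -0.1]
opening: 0.999
```

Request:
play_rows(rows=[[100,[0,0,0],[-0.05,0,0]],[100,[0.12,0,0],[-0.0956,0,0]],[100,[0.24,0,0],[-0.0956,0,0]],[100,[0.36,0,0],[-0.0956,0,0]],[100,[0.47,0,0],[-0.0956,0,0]],[100,[0.47,0,0],[-0.0956,0,0]],[100,[0.47,0,0],[-0.0956,0,0]]])

```text
time: 12.17
eef_pos: [0.3933, 0.1691, 0.0568]
tcp_rot: [-0.448, 0.548, 0.451, 0.544]
contact_force: [-0.3, 0.2, 0.6]
opening: 0.999
```

```bash
python3 - <<'E'
from h import *
s=ctrl.get_state();print(s["eef_pos"],s["qpos"].round(2),R.from_quat(s["tcp_rot"]).as_matrix().round(3))
c=get("wrist");d=c["color"].copy()
e=s["eef_pos"]
for th,col in((78.8,(255,0,0)),):
    a=np.radians(th);zz=np.array([np.cos(a),np.sin(a)]);
    for sgn in(-1,1):
        for f in(.0425,.057): 
            q=proj("wrist",c,[*(e[:2]+sgn*f*zz),0.012]);cv2.circle(d,tuple(int(v) for v in q),3,col,-1)
cv2.imwrite("pics/w4.png",d[...,::-1]);print(plates("wrist",c,[(.3,.64,.06,.3)]))
print(plates("side",get("side"),[(.3,.64,.06,.3)]))
E
```

```text
[0.39332016 0.16913853 0.05676458] [ 0.17 -0.03  2.28  0.    0.9  -1.21] [[-0.008 -0.981  0.193]
 [-0.001  0.193  0.981]
 [-1.     0.007 -0.003]]
[(array([0.4652, 0.1551]), np.float64(79.1), (np.float64(0.118), np.float64(0.104)))]
[(array([0.5032, 0.148 ]), np.float64(-11.5), (np.float64(0.182), np.float64(0.125)))]
```

View pics/w4.png

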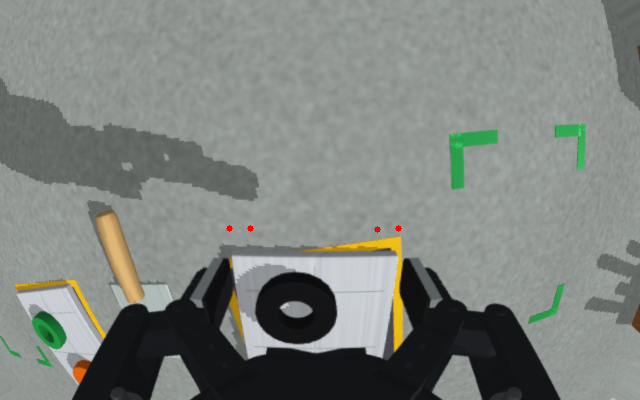

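```bash
python3 - <<'E'
from plan import plan
plan((.3968,.1687,.059,78.8),[(.3968,.1687,-.01,78.8,100,6),(.404,.167,-.01,78.8,100,4),(.415,.16,-.01,87.6,100,8),(.415,.16,-.01,87.6,100,2)])
E
```

```text
[[100, [0.038, 0.0, 0.0], [0.0, 0, 0]], [100, [0.077, 0.0, 0.0], [0.0, 0, 0]], [100, [0.115, 0.0, 0.0], [0.0, 0, 0]], [100, [0.153, 0.0, 0.0], [0.0, 0, 0]], [100, [0.192, 0.0, 0.0], [0.0, 0, 0]], [100, [0.23, 0.0, 0.0], [0.0, 0, 0]], [100, [0.23, -0.006, 0.0], [0.0, 0, 0]], [100, [0.23, -0.012, 0.0], [0.0, 0, 0]], [100, [0.23, -0.018, -0.001], [0.0, 0, 0]], [100, [0.23, -0.025, -0.001], [0.0, 0, 0]]]
[[100, [0.0, -0.005, -0.002], [-0.012, 0, 0]], [100, [0.0, -0.01, -0.004], [-0.024, 0, 0]], [100, [0.0, -0.015, -0.006], [-0.037, 0, 0]], [100, [0.0, -0.02, -0.008], [-0.049, 0, 0]], [100, [0.0, -0.025, -0.01], [-0.061, 0, 0]], [100, [0.0, -0.03, -0.012], [-0.073, 0, 0]], [100, [0.0, -0.035, -0.014], [-0.086, 0, 0]], [100, [0.0, -0.04, -0.016], [-0.098, 0, 0]], [100, [0.0, -0.04, -0.016], [-0.098, 0, 0]], [100, [0.0, -0.04, -0.016], [-0.098, 0, 0]]]
end [0.4149, 0.1599, -0.01, 87.62]
```

Request:
play_rows(rows=[[100,[0.038,0.0,0.0],[0.0,0,0]],[100,[0.077,0.0,0.0],[0.0,0,0]],[100,[0.115,0.0,0.0],[0.0,0,0]],[100,[0.153,0.0,0.0],[0.0,0,0]],[100,[0.192,0.0,0.0],[0.0,0,0]],[100,[0.23,0.0,0.0],[0.0,0,0]],[100,[0.23,-0.006,0.0],[0.0,0,0]],[100,[0.23,-0.012,0.0],[0.0,0,0]],[100,[0.23,-0.018,-0.001],[0.0,0,0]],[100,[0.23,-0.025,-0.001],[0.0,0,0]]])

```text
time: 13.1
eef_pos: [0.4047, 0.1674, -0.008]
tcp_rot: [-0.449, 0.546, 0.449, 0.547]
contact_force: [-6.6, 2.0, 3.9]
opening: 0.998
```

Request:
play_rows(rows=[[100,[0.0,-0.005,-0.002],[-0.012,0,0]],[100,[0.0,-0.01,-0.004],[-0.024,0,0]],[100,[0.0,-0.015,-0.006],[-0.037,0,0]],[100,[0.0,-0.02,-0.008],[-0.049,0,0]],[100,[0.0,-0.025,-0.01],[-0.061,0,0]],[100,[0.0,-0.03,-0.012],[-0.073,0,0]],[100,[0.0,-0.035,-0.014],[-0.086,0,0]],[100,[0.0,-0.04,-0.016],[-0.098,0,0]],[100,[0.0,-0.04,-0.016],[-0.098,0,0]],[100,[0.0,-0.04,-0.016],[-0.098,0,0]]])

```text
time: 13.93
eef_pos: [0.4131, 0.1596, -0.0096]
tcp_rot: [-0.489, 0.512, 0.49, 0.509]
contact_force: [-4.9, -1.7, 2.8]
opening: 1.0
```

```bash
python3 - <<'E'
from h import *
W=[(.3,.64,.06,.45),(.3,.64,-.45,-.06)]
c=get("side");print(plates("side",c,W),collars("side",c,wins=None))
H=hsv(ortho("side",c,0))
m=cv2.inRange(H,(45,100,60),(80,255,255)); m[:440]=0
for b in blobs(m,150): q=w(b[:,0]);print(" green",q.min(0),q.max(0))
E
```

```text
[(array([0.5167, 0.1504]), np.float64(-6.1), (np.float64(0.181), np.float64(0.125)))] {'green': [(array([0.5179, 0.2975]), 25.207233428955078), (array([0.5216, 0.3955]), 25.50602912902832)], 'black': [(array([0.4205, 0.119 ]), 101.89833068847656)]}
 green [0.35  0.269] [0.388 0.308]
 green [0.354 0.371] [0.393 0.409]
 green [0.509 0.262] [0.549 0.301]
 green [ 0.521 -0.399] [ 0.551 -0.362]
 green [0.515 0.363] [0.553 0.402]
```

Plate A now reads about (0.516, 0.150, −6°) against pad left (0.514, 0.1525, −2.4°), which is inside tolerance. I'll lift off, check from above and measure the post and the collars.

Request:
play_rows(rows=[[100,[0,0.01,0],[0,0,0]],[100,[-0.13,0.01,0],[0,0,0]],[100,[-0.26,0.01,0],[0,0,0]],[100,[-0.39,0.01,0],[0,0,0]],[100,[-0.52,0.01,0],[0,0,0]],[100,[-0.65,0.01,0],[0,0,0]],[100,[-0.78,0.01,0],[0,0,0]],[100,[-0.9,0,0],[0,0,0]],[100,[-0.9,0,0],[0,0,0]]])

```text
time: 14.73
eef_pos: [0.4194, 0.1607, 0.2707]
tcp_rot: [-0.494, 0.504, 0.485, 0.516]
contact_force: [0.1, -0.2, 0.8]
opening: 0.998
```

Request:
play_rows(rows=[[100,[0,-0.318,-0.821],[-0.026,0,0]],[100,[0,-0.318,-0.821],[-0.026,0,0]],[100,[0,-0.318,-0.821],[-0.026,0,0]],[100,[0,-0.318,-0.821],[-0.026,0,0]],[100,[0,-0.318,-0.821],[-0.026,0,0]],[100,[0,-0.318,-0.821],[-0.026,0,0]],[100,[0,-0.318,-0.821],[-0.026,0,0]],[100,[0,-0.318,-0.821],[-0.026,0,0]],[100,[0,-0.318,-0.821],[-0.026,0,0]]])

```text
time: 15.48
eef_pos: [0.4998, -0.0903, 0.2603]
tcp_rot: [-0.499, 0.5, 0.5, 0.501]
contact_force: [1.1, 0.1, -0.2]
opening: 0.998
```

```bash
cat >> h.py <<'E'
def ring(n,c,nm,guess,D,z0,z1=None,rad=0.07):
    """collar centre: match the projected silhouette (z0..z0+15mm, outer D) to the colour mask around guess"""
    from scipy.optimize import minimize
    H=hsv(c["color"]); lo,hi={"orange":((3,130,60),(20,255,255)),"green":((45,90,40),(85,255,255)),"black":((0,0,0),(180,130,62))}[nm]
    m=cv2.inRange(H,lo,hi)
    a=np.linspace(0,2*np.pi,90,endpoint=False)
    K=8
    cen=proj(n,c,[*guess,z0+.0075]); Y,Xg=np.mgrid[0:m.shape[0],0:m.shape[1]]
    ppm=np.linalg.norm(proj(n,c,[guess[0]+.01,guess[1],z0])-cen)/.01
    win=((Xg-cen[0])**2+(Y-cen[1])**2<(rad*max(ppm,300))**2); m=m*win
    def sil(g):
        p=np.vstack([proj(n,c,np.c_[g[0]+D/2*np.cos(a),g[1]+D/2*np.sin(a),np.full(90,z)]) for z in(z0,z0+.015)])
        h=cv2.convexHull(p.astype(np.float32)); im=np.zeros(m.shape,np.uint8)
        cv2.fillConvexPoly(im,np.round(h*K*2).astype(np.int32),255,lineType=cv2.LINE_AA,shift=4); return im
    def sil2(g):
        p=np.vstack([proj(n,c,np.c_[g[0]+D/2*np.cos(a),g[1]+D/2*np.sin(a),np.full(90,z)]) for z in(z0,z0+.015)])
        h=cv2.convexHull(p.astype(np.float32)); im=np.zeros(m.shape,np.uint8)
        cv2.fillConvexPoly(im,np.round(h*256).astype(np.int32),255,lineType=cv2.LINE_AA,shift=8)
        q=proj(n,c,np.c_[g[0]+.013*np.cos(a),g[1]+.013*np.sin(a),np.full(90,z0+.015)])
        cv2.fillConvexPoly(im,np.round(q*256).astype(np.int32),0,lineType=cv2.LINE_AA,shift=8); return im
    f=lambda g: np.abs(sil2(g).astype(float)-m).sum()/255
    r=minimize(f,guess,method="Nelder-Mead",options=dict(initial_simplex=np.array(guess)+np.array([[0,0],[.01,0],[0,.01]]),xatol=1e-4))
    return r.x.round(4),round(r.fun),int((m>0).sum())
def foot(n,c,guess=(.66,-.013)):
    H=hsv(ortho(n,c,.01)); m=cv2.inRange(H,(0,0,30),(180,90,95))
    k=np.zeros_like(m); px,py=int((Y1-guess[1])*S),int((X1-guess[0])*S); k[py-45:py+45,px-45:px+45]=m[py-45:py+45,px-45:px+45]
    b=max(blobs(k,300),key=cv2.contourArea); (x,y),r=cv2.minEnclosingCircle(b); return w((x,y)),r
E
python3 - <<'E'
from h import *
print(ctrl.get_state()["eef_pos"])
W=[(.3,.64,.06,.45),(.3,.64,-.45,-.06)]
for n in("wrist","side","scene"):
    c=get(n)
    print(n,plates(n,c,W))
    for nm,g,D in(("orange",(.55,-.134),.066),("green",(.471,-.16),.048),("black",(.467,.142),.06)): print(nm,ring(n,c,nm,g,D,.01))
    try: print("foot",foot(n,c))
    except Exception as e: print(e)
    if n=="wrist": cv2.imwrite("pics/w5.png",c["color"][...,::-1])
E
```

```text
[ 0.49979073 -0.09033137  0.26033379]
wrist [(array([0.5156, 0.1487]), np.float64(-5.9), (np.float64(0.178), np.float64(0.118))), (array([ 0.5078, -0.1451]), np.float64(2.6), (np.float64(0.178), np.float64(0.119)))]
orange (array([ 0.5492, -0.1359]), 336, 1662)
green (array([ 0.4682, -0.1611]), 247, 832)
black (array([0.4657, 0.1391]), 417, 1188)
foot (array([ 0.65807614, -0.02327991]), 37.653263092041016)
side [(array([0.5164, 0.1505]), np.float64(-6.2), (np.float64(0.181), np.float64(0.125))), (array([ 0.5083, -0.1435]), np.float64(2.7), (np.float64(0.179), np.float64(0.129)))]
orange (array([ 0.5509, -0.1376]), 110, 230)
green (array([ 0.4657, -0.1593]), 103, 134)
black (array([0.4646, 0.1421]), 136, 253)
foot (array([ 0.65520886, -0.01174048]), 33.52485275268555)
scene []
orange (array([ 0.5534, -0.1386]), 174, 439)
green (array([ 0.4736, -0.1627]), 134, 199)
black (array([0.4684, 0.1368]), 168, 237)
foot (array([ 0.6605, -0.0125]), 47.81745910644531)
```

View pics/w5.png

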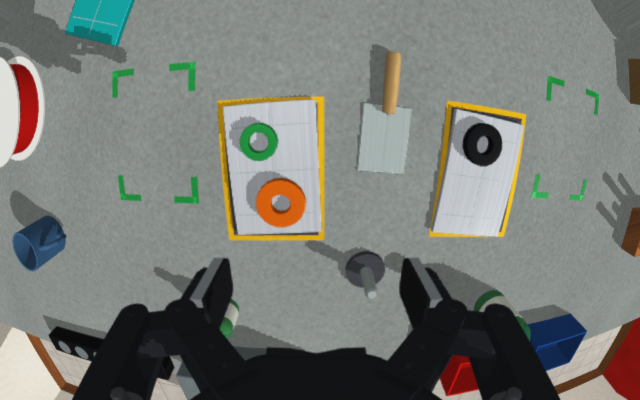

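Both plates lie inside their yellow rims: B at wrist px (275,170), A at (480,170). Orange is at (280,202), green at (259,141), black at (482,145). The post foot is at (365,268), with its tip leaning away in perspective. I'll hover over orange and refine.

Request:
play_rows(rows=[[100,[0,-0.167,-0.154],[0,0,0]],[100,[0.12,-0.167,-0.154],[0,0,0]],[100,[0.24,-0.167,-0.154],[0,0,0]],[100,[0.36,-0.167,-0.154],[0,0,0]],[100,[0.48,-0.167,-0.154],[0,0,0]],[100,[0.55,-0.167,-0.154],[0,0,0]],[100,[0.55,-0.167,-0.154],[0,0,0]],[100,[0.55,-0.167,-0.154],[0,0,0]]])

```text
time: 16.3
eef_pos: [0.5491, -0.1346, 0.0947]
tcp_rot: [-0.499, 0.5, 0.501, 0.499]
contact_force: [-0.3, -0.0, 0.4]
opening: 1.001
```

```bash
python3 - <<'E'
from h import *
print(ctrl.get_state()["eef_pos"])
c=get("wrist")
for nm,g,D in(("orange",(.55,-.134),.066),("green",(.471,-.16),.048)): print(nm,ring("wrist",c,nm,g,D,.01))
o=ortho("wrist",c,.025); H=hsv(o)
m=cv2.inRange(H,(3,130,60),(20,255,255))
for b in blobs(m,600): print(w(np.array(cv2.minEnclosingCircle(b)[0])),cv2.minEnclosingCircle(b)[1])
# bore at top plane
cs,h=cv2.findContours(m,cv2.RETR_CCOMP,cv2.CHAIN_APPROX_NONE)
for q,hh in zip(cs,h[0]):
    if hh[3]>=0 and cv2.contourArea(q)>150: print("hole",w(q[:,0].mean(0)),cv2.minEnclosingCircle(q)[1])
try:print(foot("wrist",c))
except Exception as e:print(e)
cv2.imwrite("pics/w6.png",c["color"][...,::-1])
E
```

```text
[ 0.54908738 -0.13462339  0.0946746 ]
orange (array([ 0.5496, -0.1359]), 857, 5091)
green (array([ 0.4683, -0.1611]), 590, 2624)
[ 0.54806638 -0.13601324] 33.30912780761719
hole [ 0.54665152 -0.13587879] 13.125040054321289
max() iterable argument is empty
```

Request:
play_rows(rows=[[100,[0.1,0,0],[0,0,0]],[100,[0.2,0,0],[0,0,0]],[100,[0.26,0,0],[0,0,0]],[100,[0.3,0,0],[0,0,0]],[100,[0.307,0,0],[0,0,0]],[100,[0.307,0,0],[0,0,0]]], force=30)

```text
time: 16.85
eef_pos: [0.5509, -0.1365, 0.0047]
tcp_rot: [0.501, -0.5, -0.499, -0.5]
contact_force: [0.3, -0.3, -0.2]
opening: 0.999
```

Request:
play_rows(rows=[[60,[0,0,0],[0,0,0]],[60,[0,0,0],[0,0,0]],[60,[0,0,0],[0,0,0]],[60,[0,0,0],[0,0,0]],[60,[0,0,0],[0,0,0]],[60,[0,0,0],[0,0,0]]])

```text
time: 17.35
eef_pos: [0.5517, -0.137, 0.0062]
tcp_rot: [0.501, -0.5, -0.499, -0.501]
contact_force: [-1.5, 1.1, 5.9]
opening: 0.765
```

Request:
play_rows(rows=[[60,[-0.05,0,0],[0,0,0]],[60,[-0.15,0,0],[0,0,0]],[60,[-0.25,0,0],[0,0,0]],[60,[-0.35,0,0],[0,0,0]],[60,[-0.4,0,0],[0,0,0]],[60,[-0.4,0,0],[0,0,0]]])

```text
time: 17.85
eef_pos: [0.5533, -0.1377, 0.1298]
tcp_rot: [0.504, -0.499, -0.496, -0.502]
contact_force: [1.7, -0.1, 0.2]
opening: 0.762
```

```bash
python3 - <<'E'
from h import *
s=ctrl.get_state();print(s["eef_pos"],s["opening"],s["contact_force"])
c=get("wrist");e=s["eef_pos"]
for z in(.122,.128,.134,.14): print(z,ring("wrist",c,"orange",e[:2],.066,z))
d=c["color"].copy()
for n in("side","scene"):
    k=get(n); print([ (z,ring(n,k,"orange",e[:2],.066,z)) for z in(.122,.128,.134)])
    try: print("foot",foot(n,k))
    except Exception as x: print(x)
cv2.imwrite("pics/w7.png",d[...,::-1])
E
```

```text
[ 0.55326567 -0.1377381   0.12981438] 0.7619990911258797 [ 1.70092488 -0.09545094  0.23458911]
0.122 (array([ 0.557 , -0.1368]), 1903, 9712)
0.128 (array([ 0.554 , -0.1362]), 3323, 9439)
0.134 (array([ 0.5507, -0.1363]), 5316, 8783)
0.14 (array([ 0.5611, -0.1362]), 7959, 7801)
[(0.122, (array([ 0.5593, -0.1475]), 160, 163)), (0.128, (array([ 0.5552, -0.1398]), 164, 163)), (0.134, (array([ 0.551 , -0.1312]), 168, 163))]
foot (array([ 0.65502756, -0.01187793]), 33.26023864746094)
[(0.122, (array([ 0.5476, -0.135 ]), 189, 493)), (0.128, (array([ 0.5534, -0.137 ]), 201, 493)), (0.134, (array([ 0.5566, -0.139 ]), 211, 493))]
foot (array([ 0.6605, -0.0125]), 47.460609436035156)
```

View pics/w7.png

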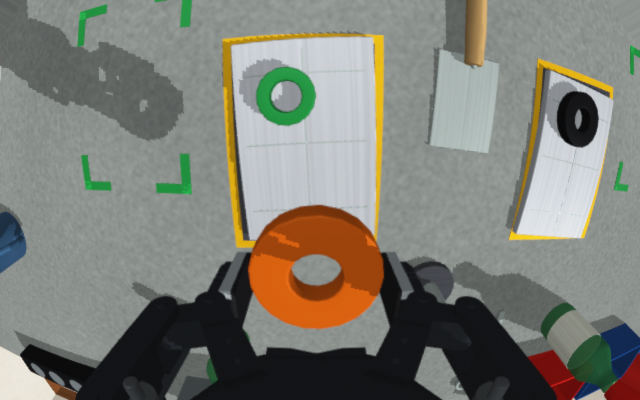

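Request:
play_rows(rows=[[60,[-0.12,-0.08,0.03],[0,0,0]],[60,[-0.257,-0.167,0.067],[0,0,0]],[60,[-0.257,-0.167,0.067],[0,0,0]],[60,[-0.257,-0.167,0.067],[0,0,0]],[60,[-0.257,-0.167,0.067],[0,0,0]],[60,[-0.257,-0.167,0.067],[0,0,0]]])

```text
time: 18.5
eef_pos: [0.5978, -0.1158, 0.1969]
tcp_rot: [-0.498, 0.501, 0.502, 0.499]
contact_force: [0.0, -0.3, -1.4]
opening: 0.767
```

```bash
cat >> h.py <<'E'
def postfit(n,c,guess=(.657,-.012)):
    """edge-based fit of foot rim (r30,z.01): mean gradient magnitude along projected rim of blurred gray"""
    from scipy.optimize import minimize
    g=cv2.GaussianBlur(cv2.cvtColor(c["color"],cv2.COLOR_RGB2GRAY).astype(np.float32),(0,0),1.)
    a=np.linspace(0,2*np.pi,180,endpoint=False)
    def samp(p): return cv2.remap(g,p[:,0].astype(np.float32)[None],p[:,1].astype(np.float32)[None],cv2.INTER_LINEAR)[0]
    def f(q):
        i=samp(proj(n,c,np.c_[q[0]+.0275*np.cos(a),q[1]+.0275*np.sin(a),np.full(180,.01)]))
        o=samp(proj(n,c,np.c_[q[0]+.0325*np.cos(a),q[1]+.0325*np.sin(a),np.full(180,.009)]))
        return -np.median(np.clip(o-i,-10,60))-0.2*np.mean(np.clip(o-i,-10,60))
    best=min(((f((guess[0]+dx,guess[1]+dy)),guess[0]+dx,guess[1]+dy) for dx in np.arange(-.012,.0121,.001) for dy in np.arange(-.012,.0121,.001)))
    return np.round(best,4)
def still(k=6):
    pass
E
python3 - <<'E'
from h import *
P=[]
for i in range(2):
    c=get("wrist");e=ctrl.get_state()["eef_pos"];print(e,postfit("wrist",c))
for n in("side","scene"): print(n,postfit(n,get(n)))
q=proj("wrist",c,[[.657,-.012,.01],[.657,-.012,.07],[.655,-.012,.01]]);print(q)
x,y=q[0].astype(int);d=c["color"].copy()
cv2.imwrite("pics/w8.png",cv2.resize(d[max(0,y-70):y+70,x-90:x+90,::-1],None,fx=4,fy=4,interpolation=cv2.INTER_CUBIC));print(x,y)
E
```

```text
[ 0.59768136 -0.11587747  0.19688749] [-5.37519e+01  6.58000e-01 -1.70000e-02]
[ 0.5978211  -0.11600131  0.19717384] [-5.33282e+01  6.58000e-01 -1.80000e-02]
side [-2.60362e+01  6.57000e-01 -9.00000e-03]
scene [-2.47956e+01  6.69000e-01 -2.10000e-02]
[[402.27318533 226.2985567 ]
 [417.1080542  249.19965054]
 [402.43833903 224.74161035]]
402 226
```

View pics/w8.png

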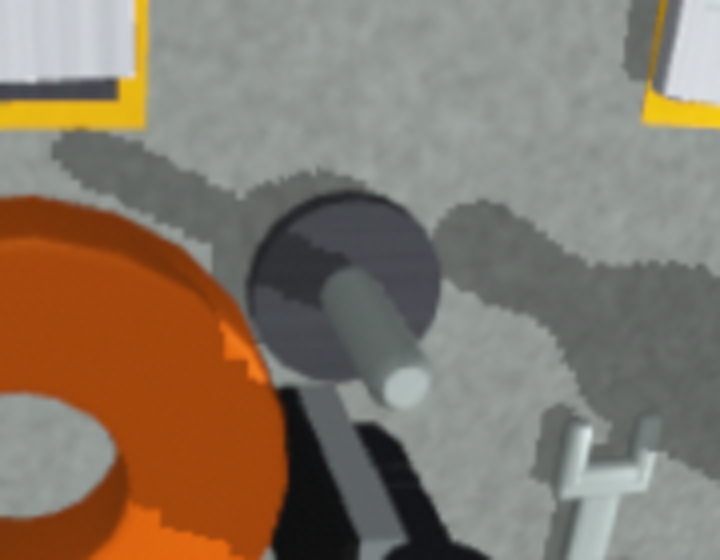

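Request:
play_rows(rows=[[60,[0,-0.067,0.112],[0,0,0]],[60,[0,-0.134,0.224],[0,0,0]],[60,[0,-0.201,0.336],[0,0,0]],[60,[0,-0.201,0.336],[0,0,0]],[60,[0.1,-0.201,0.336],[0,0,0]],[60,[0.2,-0.201,0.336],[0,0,0]],[60,[0.3,-0.201,0.336],[0,0,0]],[60,[0.383,-0.201,0.336],[0,0,0]],[60,[0.383,-0.201,0.336],[0,0,0]],[60,[0.383,-0.201,0.336],[0,0,0]]])

```text
time: 19.53
eef_pos: [0.6584, -0.0155, 0.0832]
tcp_rot: [-0.498, 0.501, 0.501, 0.499]
contact_force: [-0.3, -0.3, -1.0]
opening: 0.766
```

```bash
python3 - <<'E'
from h import *
s=ctrl.get_state();e=s["eef_pos"];print(e,s["opening"])
c=get("wrist");a=c["color"][190:350,220:420];print(proj("wrist",c,[[*e[:2],.1],[.659,-.0155,.07]]))
k=get("side");q=proj("side",k,[*e[:2],.08]).astype(int);b=k["color"][q[1]-50:q[1]+50,q[0]-62:q[0]+63];print(q)
k=get("scene");q=proj("scene",k,[*e[:2],.08]).astype(int);b2=k["color"][q[1]-50:q[1]+50,q[0]-62:q[0]+63]
R_=lambda i,s:cv2.resize(i,s,interpolation=cv2.INTER_CUBIC)
cv2.imwrite("pics/w9.png",np.vstack([R_(a,(400,320)).repeat(1,0) if 0 else np.hstack([R_(a,(375,300)),R_(b,(375,300))]),np.hstack([R_(b2,(375,300)),R_(c["color"],(375,300))])])[...,::-1])
E
```

```text
[ 0.6584044  -0.01546933  0.08322549] 0.7659461576508554
[[313.12409882 279.83638449]
 [313.49747048 251.94769745]]
[268 189]
```

View pics/w9.png

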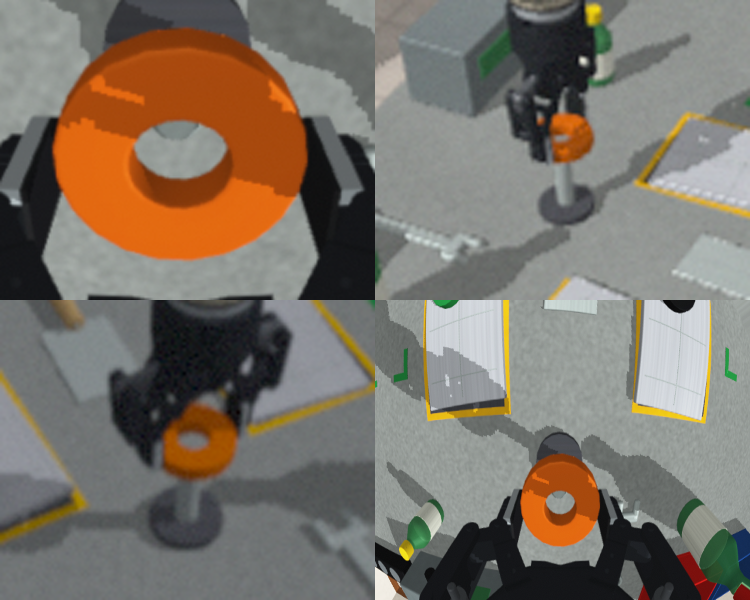

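```bash
python3 - <<'E'
from h import *
from scipy.optimize import minimize,least_squares
e=ctrl.get_state()["eef_pos"];C={n:get(n) for n in("side","scene","wrist")}
q=proj("scene",C["scene"],[*e[:2],.08]).astype(int);fs=(62+q[0]-62,73+q[1]-50)
for n,f in(("side",(269.3,207.3)),("scene",fs)):
    r=least_squares(lambda v:proj(n,C[n],[*v,.01])-f,[.66,-.015]);print(n,f,"foot",r.x.round(4))
    for z in(.083,.087,.091,.095): print("  collar",z,ring(n,C[n],"orange",(.659,-.0155),.066,z))
for z in(.083,.087,.091,.095): print(" wr collar",z,ring("wrist",C["wrist"],"orange",(.659,-.0155),.066,z))
E
```

```text
side (269.3, 207.3) foot [ 0.6568 -0.0088]
  collar 0.083 (array([ 0.6685, -0.0236]), 170, 186)
  collar 0.087 (array([ 0.6656, -0.0192]), 172, 186)
  collar 0.091 (array([ 0.6632, -0.0148]), 175, 186)
  collar 0.095 (array([ 0.6604, -0.0105]), 177, 186)
scene (np.int64(364), np.int64(253)) foot [ 0.6735 -0.019 ]
  collar 0.083 (array([ 0.6574, -0.0115]), 252, 442)
  collar 0.087 (array([ 0.66  , -0.0138]), 260, 442)
  collar 0.091 (array([ 0.6637, -0.0151]), 266, 442)
  collar 0.095 (array([ 0.6649, -0.0173]), 275, 442)
 wr collar 0.083 (array([ 0.6638, -0.0148]), 1727, 10417)
 wr collar 0.087 (array([ 0.6623, -0.0145]), 2205, 10666)
 wr collar 0.091 (array([ 0.6602, -0.0143]), 3235, 10515)
 wr collar 0.095 (array([ 0.6581, -0.0144]), 4763, 9949)
```

Request:
play_rows(rows=[[60,[0,-0.01,0],[0,0,0]],[60,[0.02,-0.01,0],[0,0,0]],[60,[0.04,-0.01,0],[0,0,0]],[60,[0.06,-0.01,0],[0,0,0]],[60,[0.08,-0.01,0],[0,0,0]],[60,[0.095,-0.01,0],[0,0,0]],[60,[0.11,-0.01,0],[0,0,0]],[60,[0.11,-0.01,0],[0,0,0]]])

```text
time: 20.5
eef_pos: [0.6622, -0.0153, 0.0507]
tcp_rot: [-0.499, 0.501, 0.501, 0.5]
contact_force: [-0.3, -0.4, 0.3]
opening: 0.762
```

```bash
python3 - <<'E'
from h import *
s=ctrl.get_state();e=s["eef_pos"];print(e,s["opening"],s["contact_force"],s["wrist_torque"])
c=get("wrist");a=c["color"][190:350,220:420]
k=get("side");q=proj("side",k,[*e[:2],.06]).astype(int);b=k["color"][q[1]-40:q[1]+40,q[0]-50:q[0]+50];print(q)
k=get("scene");q=proj("scene",k,[*e[:2],.06]).astype(int);b2=k["color"][q[1]-40:q[1]+40,q[0]-50:q[0]+50]
R_=lambda i,s:cv2.resize(i,s,interpolation=cv2.INTER_CUBIC)
cv2.imwrite("pics/w10.png",np.hstack([R_(i,(375,300)) for i in(a,b)])[...,::-1])
E
```

```text
[ 0.66223987 -0.01526352  0.05074988] 0.7622816139545893 [-0.25474407 -0.4136429   0.32394537] [-0.01104496 -0.02064118  0.04058763]
[267 193]
```

View pics/w10.png

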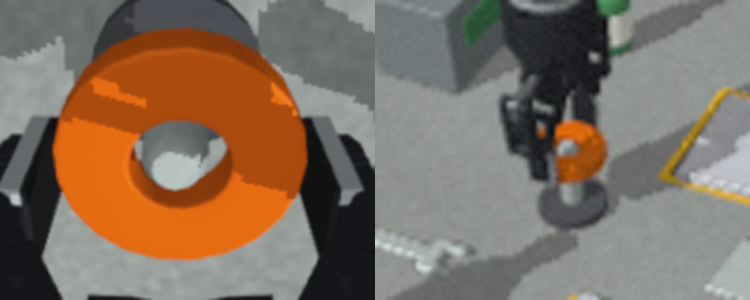

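The post tip shows inside the bore (crop 175,165) with no contact force. I'll lower fully, release and retreat upward.

Request:
play_rows(rows=[[60,[0.02,0,-0.006],[0,0,0]],[60,[0.045,0,-0.006],[0,0,0]],[60,[0.07,0,-0.006],[0,0,0]],[60,[0.095,0,-0.006],[0,0,0]],[60,[0.115,0,-0.006],[0,0,0]],[60,[0.13,0,-0.006],[0,0,0]],[60,[0.142,0,-0.006],[0,0,0]],[60,[0.149,0,-0.006],[0,0,0]],[60,[0.149,0,-0.006],[0,0,0]]])

```text
time: 21.4
eef_pos: [0.6629, -0.0172, 0.0072]
tcp_rot: [-0.5, 0.5, 0.5, 0.5]
contact_force: [-0.2, -0.1, -0.4]
opening: 0.76
```

Request:
play_rows(rows=[[90,[0,0,0],[0,0,0]],[100,[0,0,0],[0,0,0]],[100,[0,0,0],[0,0,0]],[100,[0,0,0],[0,0,0]],[100,[-0.1,0,0],[0,0,0]],[100,[-0.22,0,0],[0,0,0]],[100,[-0.35,0,0],[0,0,0]],[100,[-0.48,0,0],[0,0,0]],[100,[-0.6,0,0],[0,0,0]],[100,[-0.6,0,0],[0,0,0]]])

```text
time: 22.23
eef_pos: [0.6682, -0.018, 0.1993]
tcp_rot: [0.505, -0.496, -0.495, -0.504]
contact_force: [0.8, 0.1, 1.9]
opening: 0.998
```

```bash
python3 - <<'E'
from h import *
s=ctrl.get_state();e=s["eef_pos"];print(e,s["opening"],s["contact_force"])
c=get("wrist")
for nm,z in(("black",.025),("green",.025),("orange",.025)):
    m=cv2.inRange(hsv(ortho("wrist",c,z)),*{"orange":((3,130,60),(20,255,255)),"green":((45,90,40),(85,255,255)),"black":((0,0,0),(180,130,50))}[nm])
    for b in blobs(m,600):
        (x,y),r=cv2.minEnclosingCircle(b)
        if r<45: print(nm,w((x,y)),r)
print(plates("wrist",c,[(.3,.64,.06,.25),(.3,.64,-.25,-.06)]))
np.save("pics/last.npy",c["color"])
E
```

```text
[ 0.66818326 -0.01796818  0.19933924] 0.9980015705180141 [0.84419702 0.10429401 1.92278634]
green [ 0.473 -0.159] 25.96160888671875
green [ 0.7574834  -0.25980707] 28.552536010742188
orange [ 0.66009485 -0.01602374] 33.156768798828125
[(array([0.523 , 0.1482]), np.float64(-5.7), (np.float64(0.164), np.float64(0.119))), (array([ 0.5263, -0.1438]), np.float64(2.5), (np.float64(0.144), np.float64(0.12)))]
```

Request:
play_rows(rows=[[100,[0,0.11,0.087],[0,0,0]],[100,[0,0.22,0.174],[0,0,0]],[100,[0,0.33,0.26],[0,0,0]],[100,[0,0.44,0.347],[0,0,0]],[100,[0,0.55,0.434],[0,0,0]],[100,[0.1,0.662,0.521],[0,0,0]],[100,[0.2,0.662,0.521],[0,0,0]],[100,[0.308,0.662,0.521],[0,0,0]],[100,[0.308,0.662,0.521],[0,0,0]],[100,[0.308,0.662,0.521],[0,0,0]]])

```text
time: 23.12
eef_pos: [0.4625, 0.1391, 0.0932]
tcp_rot: [-0.499, 0.502, 0.501, 0.498]
contact_force: [0.0, 0.7, 0.7]
opening: 1.001
```

```bash
python3 - <<'E'
from h import *
for i in range(2):
    s=ctrl.get_state();e=s["eef_pos"];c=get("wrist");print(e)
o=ortho("wrist",c,.025);H=hsv(o)
for v in(50,60,70):
  for b in blobs(cv2.inRange(H,(0,0,0),(180,255,v)),600):
    (x,y),r=cv2.minEnclosingCircle(b)
    if r<45: print(v,w((x,y)),r,cv2.contourArea(b))
print(ring("wrist",c,"black",(.465,.139),.06,.01))
W=[(.3,.64,.06,.45),(.3,.64,-.45,-.06)]; k=get("side"); print(plates("side",k,W),collars("side",k))
E
```

```text
[0.46250178 0.13909228 0.09317751]
[0.46480475 0.13905055 0.09548318]
50 [0.463383   0.14112766] 30.01523780822754 2610.5
60 [0.4635 0.141 ] 30.10408592224121 2628.5
70 [0.4635 0.1415] 30.207714080810547 2649.0
(array([0.4651, 0.1408]), 910, 4061)
[(array([0.5166, 0.1504]), np.float64(-6.2), (np.float64(0.181), np.float64(0.125))), (array([ 0.4948, -0.1447]), np.float64(2.5), (np.float64(0.153), np.float64(0.13)))] {'green': [(array([ 0.4659, -0.1548]), 28.97577667236328), (array([0.5179, 0.298 ]), 25.53226089477539), (array([0.5216, 0.3955]), 25.50602912902832)], 'black': [(array([0.463, 0.146]), 31.827760696411133), (array([ 0.5325, -0.0155]), 130.0251007080078)]}
```

Request:
play_rows(rows=[[100,[0.1,0,0.006],[0,0,0]],[100,[0.2,0,0.006],[0,0,0]],[100,[0.26,0,0.006],[0,0,0]],[100,[0.29,0,0.006],[0,0,0]],[100,[0.297,0,0.006],[0,0,0]],[100,[0.297,0,0.006],[0,0,0]]])

```text
time: 23.77
eef_pos: [0.466, 0.1408, 0.0073]
tcp_rot: [-0.5, 0.5, 0.499, 0.501]
contact_force: [-0.2, 0.6, -0.4]
opening: 0.994
```

Request:
play_rows(rows=[[50,[0,0,0],[0,0,0]],[50,[0,0,0],[0,0,0]],[50,[0,0,0],[0,0,0]],[50,[0,0,0],[0,0,0]],[50,[0,0,0],[0,0,0]],[50,[0,0,0],[0,0,0]]])

```text
time: 24.27
eef_pos: [0.4664, 0.1411, 0.0086]
tcp_rot: [-0.501, 0.499, 0.499, 0.501]
contact_force: [-2.6, -0.9, 5.2]
opening: 0.691
```

Request:
play_rows(rows=[[50,[-0.05,0,0],[0,0,0]],[50,[-0.15,0,0],[0,0,0]],[50,[-0.25,0,0],[0,0,0]],[50,[-0.35,0,0],[0,0,0]],[50,[-0.42,0,0],[0,0,0]],[50,[-0.45,0,0],[0,0,0]],[50,[-0.45,0,0],[0,0,0]]])

```text
time: 24.85
eef_pos: [0.4668, 0.1413, 0.1448]
tcp_rot: [-0.501, 0.498, 0.498, 0.502]
contact_force: [0.2, 1.2, -0.5]
opening: 0.688
```

```bash
python3 - <<'E'
from h import *
for i in range(4):
    s=ctrl.get_state();print(s["eef_pos"],s["opening"]); c=get("wrist")
W=[(.3,.64,.06,.45),(.3,.64,-.45,-.06)]; k=get("side"); print(plates("side",k,W))
# held collar: dark circle around the tool point
e=s["eef_pos"]
for z in(.155,.16,.165):
    o=cv2.inRange(hsv(ortho("wrist",c,z)),(0,0,0),(180,255,60)); px,py=int((Y1-e[1])*S),int((X1-e[0])*S)
    cs,h=cv2.findContours(o,cv2.RETR_CCOMP,cv2.CHAIN_APPROX_NONE)
    for q,hh in zip(cs,h[0]):
        if hh[3]>=0 and 150<cv2.contourArea(q)<900: print(z,"hole",w(q[:,0].mean(0))-e[:2],cv2.minEnclosingCircle(q)[1])
E
```

```text
[0.46676762 0.1412504  0.14476153] 0.6877976097213091
[0.46536823 0.14107522 0.1424558 ] 0.6911536335218864
[0.46425187 0.14096084 0.1407812 ] 0.6883100259277168
[0.46362258 0.14086494 0.13977985] 0.6880817369316834
[(array([0.5165, 0.1502]), np.float64(-6.1), (np.float64(0.181), np.float64(0.125))), (array([ 0.492 , -0.1438]), np.float64(3.9), (np.float64(0.148), np.float64(0.13)))]
0.155 hole [-0.00535591  0.0012184 ] 12.599843978881836
0.155 hole [0.11925877 0.14282998] 12.816105842590332
0.155 hole [ 0.1192897  -0.14230353] 12.747649192810059
0.16 hole [-0.00823662  0.00136313] 12.10398006439209
0.16 hole [ 0.11130469 -0.13681039] 11.884963989257812
0.16 hole [0.11152028 0.13733149] 12.175895690917969
0.165 hole [-0.01124076  0.00140779] 11.608469009399414
0.165 hole [0.10308112 0.13165358] 11.70479965209961
```

Request:
play_rows(rows=[[50,[-0.1,-0.11,-0.088],[0,0,0]],[50,[-0.197,-0.22,-0.176],[0,0,0]],[50,[-0.197,-0.33,-0.264],[0,0,0]],[50,[-0.197,-0.44,-0.352],[0,0,0]],[50,[-0.197,-0.55,-0.44],[0,0,0]],[50,[-0.197,-0.62,-0.495],[0,0,0]],[50,[-0.197,-0.662,-0.527],[0,0,0]],[50,[-0.197,-0.662,-0.527],[0,0,0]],[50,[-0.1,-0.662,-0.527],[0,0,0]],[50,[0,-0.662,-0.527],[0,0,0]]])

```text
time: 25.93
eef_pos: [0.6643, -0.0175, 0.1416]
tcp_rot: [-0.501, 0.5, 0.499, 0.501]
contact_force: [0.1, -0.3, -2.4]
opening: 0.694
```

Request:
play_rows(rows=[[50,[0.1,0,0],[0,0,0]],[50,[0.16,0,0],[0,0,0]],[50,[0.19,0,0],[0,0,0]],[50,[0.22,0,0],[0,0,0]],[50,[0.24,0,0],[0,0,0]],[50,[0.26,0,0],[0,0,0]],[50,[0.275,0,0],[0,0,0]],[50,[0.275,0,0],[0,0,0]],[50,[0.275,0,0],[0,0,0]]])

```text
time: 26.68
eef_pos: [0.6636, -0.0173, 0.0594]
tcp_rot: [-0.5, 0.5, 0.5, 0.5]
contact_force: [0.9, -0.4, 0.3]
opening: 0.691
```

```bash
python3 - <<'E'
from h import *
s=ctrl.get_state();e=s["eef_pos"];print(e,s["opening"],s["contact_force"],s["wrist_torque"])
c=get("wrist");a=c["color"][190:350,220:420]
k=get("side");q=proj("side",k,[*e[:2],.05]).astype(int);b=k["color"][q[1]-40:q[1]+40,q[0]-50:q[0]+50]
R_=lambda i,s:cv2.resize(i,s,interpolation=cv2.INTER_CUBIC)
cv2.imwrite("pics/w11.png",np.hstack([R_(i,(375,300)) for i in(a,b)])[...,::-1])
E
```

```text
[ 0.66360014 -0.01728632  0.05943949] 0.6912806734346074 [ 0.94773227 -0.37787576  0.34445179] [ 0.00923334  0.00250922 -0.05150147]
```

View pics/w11.png

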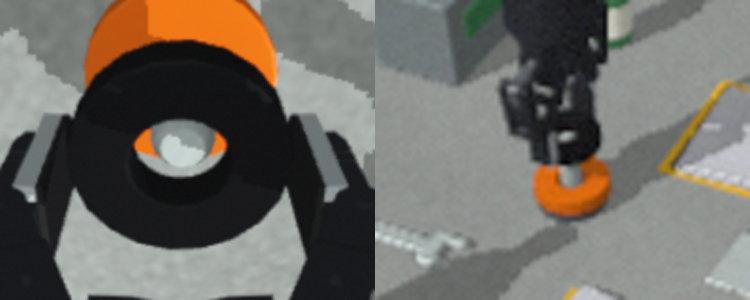

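The black collar surrounds the post (tip at crop 183,148) and orange lies home on the foot below. I'll lower black, release it and go for green.

Request:
play_rows(rows=[[50,[0.025,0,0],[0,0,0]],[50,[0.05,0,0],[0,0,0]],[50,[0.075,0,0],[0,0,0]],[50,[0.095,0,0],[0,0,0]],[50,[0.104,0,0],[0,0,0]],[50,[0.108,0,0],[0,0,0]],[50,[0.108,0,0],[0,0,0]]])

```text
time: 27.37
eef_pos: [0.6629, -0.0172, 0.0257]
tcp_rot: [-0.5, 0.5, 0.5, 0.5]
contact_force: [0.1, -0.0, -0.1]
opening: 0.693
```

Request:
play_rows(rows=[[80,[0,0,0],[0,0,0]],[100,[0,0,0],[0,0,0]],[100,[0,0,0],[0,0,0]],[100,[0,0,0],[0,0,0]],[100,[-0.1,0,0],[0,0,0]],[100,[-0.22,0,0],[0,0,0]],[100,[-0.35,0,0],[0,0,0]],[100,[-0.48,0,0],[0,0,0]],[100,[-0.55,0,0],[0,0,0]],[100,[-0.55,0,0],[0,0,0]]])

```text
time: 28.2
eef_pos: [0.6671, -0.0178, 0.2003]
tcp_rot: [0.504, -0.497, -0.496, -0.503]
contact_force: [0.6, -0.5, 0.9]
opening: 1.002
```

Request:
play_rows(rows=[[100,[0,0.11,-0.08],[0,0,0]],[100,[0,0.22,-0.16],[0,0,0]],[100,[0,0.33,-0.24],[0,0,0]],[100,[0,0.44,-0.32],[0,0,0]],[100,[0,0.55,-0.4],[0,0,0]],[100,[0.1,0.648,-0.477],[0,0,0]],[100,[0.2,0.648,-0.477],[0,0,0]],[100,[0.32,0.648,-0.477],[0,0,0]],[100,[0.32,0.648,-0.477],[0,0,0]],[100,[0.32,0.648,-0.477],[0,0,0]]])

```text
time: 29.03
eef_pos: [0.4668, -0.1592, 0.0933]
tcp_rot: [-0.498, 0.501, 0.502, 0.5]
contact_force: [-0.1, -0.3, 0.9]
opening: 1.002
```

```bash
python3 - <<'E'
from h import *
for i in range(3):
    s=ctrl.get_state();e=s["eef_pos"];c=get("wrist");print(e)
H=hsv(ortho("wrist",c,.025))
for b in blobs(cv2.inRange(H,(45,90,40),(85,255,255)),600):
    (x,y),r=cv2.minEnclosingCircle(b)
    if r<45: print(w((x,y)),r)
print(ring("wrist",c,"green",(.468,-.16),.048,.01))
k=get("side")
for z in(.025,.04):
    H=hsv(ortho("side",k,z))
    for nm,lo,hi in(("o",(3,130,60),(20,255,255)),("b",(0,0,0),(180,255,60))):
        for b in blobs(cv2.inRange(H,lo,hi),300):
            (x,y),r=cv2.minEnclosingCircle(b)
            if r<50: print(z,nm,w((x,y)),r)
E
```

```text
[ 0.46681695 -0.15921362  0.09331799]
[ 0.46883367 -0.1600805   0.09567308]
[ 0.47004381 -0.16059537  0.09710987]
[ 0.4715 -0.1405] 24.748836517333984
[0.709 0.193] 31.257099151611328
(array([ 0.4734, -0.1405]), 702, 2374)
0.025 o [ 0.65217453 -0.00621405] 35.33403015136719
0.025 b [ 0.6235 -0.569 ] 26.96767234802246
0.025 b [ 0.66706042 -0.02431317] 33.91651153564453
0.025 b [ 0.849 -0.292] 25.000099182128906
0.04 o [0.64294284 0.00822272] 34.72502517700195
0.04 b [ 0.615 -0.546] 26.476503372192383
0.04 b [ 0.65738095 -0.00961902] 33.4836540222168
0.04 b [ 0.6935 -0.579 ] 20.155742645263672
0.04 b [ 0.836 -0.273] 24.413209915161133
```

Green was knocked aside to (0.472, −0.1405), so I'm correcting for that before the grasp.

Request:
play_rows(rows=[[100,[0,-0.013,0.066],[0,0,0]],[100,[0.1,-0.013,0.066],[0,0,0]],[100,[0.2,-0.013,0.066],[0,0,0]],[100,[0.25,-0.013,0.066],[0,0,0]],[100,[0.277,-0.013,0.066],[0,0,0]],[100,[0.277,-0.013,0.066],[0,0,0]],[100,[0.277,-0.013,0.066],[0,0,0]]])

```text
time: 29.82
eef_pos: [0.4739, -0.1409, 0.0137]
tcp_rot: [0.501, -0.5, -0.499, -0.5]
contact_force: [-1.4, -0.7, 0.3]
opening: 1.0
```

Request:
play_rows(rows=[[40,[0,0,0],[0,0,0]],[40,[0,0,0],[0,0,0]],[40,[0,0,0],[0,0,0]],[40,[0,0,0],[0,0,0]],[40,[0,0,0],[0,0,0]],[40,[0,0,0],[0,0,0]],[40,[0,0,0],[0,0,0]]])

```text
time: 30.4
eef_pos: [0.4736, -0.1409, 0.014]
tcp_rot: [0.5, -0.5, -0.499, -0.5]
contact_force: [-1.4, 0.6, 5.4]
opening: 0.543
```

Request:
play_rows(rows=[[40,[-0.05,0,0],[0,0,0]],[40,[-0.15,0,0],[0,0,0]],[40,[-0.25,0,0],[0,0,0]],[40,[-0.35,0,0],[0,0,0]],[40,[-0.45,0,0],[0,0,0]],[40,[-0.55,0,0],[0,0,0]],[40,[-0.6,0,0],[0,0,0]],[40,[-0.6,0,0],[0,0,0]]])

```text
time: 31.07
eef_pos: [0.4751, -0.1417, 0.1978]
tcp_rot: [0.503, -0.499, -0.496, -0.501]
contact_force: [0.6, 0.2, -0.1]
opening: 0.545
```

Request:
play_rows(rows=[[40,[0,-0.11,0.07],[0,0,0]],[40,[0,-0.22,0.14],[0,0,0]],[40,[0,-0.33,0.21],[0,0,0]],[40,[0,-0.44,0.28],[0,0,0]],[40,[0,-0.54,0.35],[0,0,0]],[40,[0,-0.61,0.395],[0,0,0]],[40,[0,-0.635,0.411],[0,0,0]],[40,[0,-0.635,0.411],[0,0,0]],[40,[0.1,-0.635,0.411],[0,0,0]],[40,[0.2,-0.635,0.411],[0,0,0]]])

```text
time: 31.9
eef_pos: [0.6638, -0.0183, 0.1337]
tcp_rot: [0.501, -0.5, -0.498, -0.501]
contact_force: [-0.3, 0.4, -0.8]
opening: 0.548
```

Request:
play_rows(rows=[[40,[0.07,0,0],[0,0,0]],[40,[0.12,0,0],[0,0,0]],[40,[0.15,0,0],[0,0,0]],[40,[0.18,0,0],[0,0,0]],[40,[0.2,0,0],[0,0,0]],[40,[0.22,0,0],[0,0,0]],[40,[0.22,0,0],[0,0,0]],[40,[0.22,0,0],[0,0,0]]])

```text
time: 32.57
eef_pos: [0.6636, -0.0173, 0.0669]
tcp_rot: [-0.5, 0.5, 0.5, 0.5]
contact_force: [0.0, 0.1, -0.3]
opening: 0.548
```

```bash
python3 - <<'E'
from h import *
s=ctrl.get_state();e=s["eef_pos"];print(e,s["opening"],s["contact_force"],s["wrist_torque"])
c=get("wrist");a=c["color"][190:350,220:420]
k=get("side");q=proj("side",k,[*e[:2],.05]).astype(int);b=k["color"][q[1]-40:q[1]+40,q[0]-50:q[0]+50]
R_=lambda i,s:cv2.resize(i,s,interpolation=cv2.INTER_CUBIC)
cv2.imwrite("pics/w12.png",np.vstack([np.hstack([R_(i,(375,300)) for i in(a,b)]),R_(ortho("side",k,.01)[300:,100:1100],(750,300))])[...,::-1])
E
```

```text
[ 0.66358863 -0.01730986  0.06685196] 0.5482116667226206 [ 0.02218686  0.14715609 -0.34148753] [-0.00372559  0.03961459 -0.04112169]
```

View pics/w12.png

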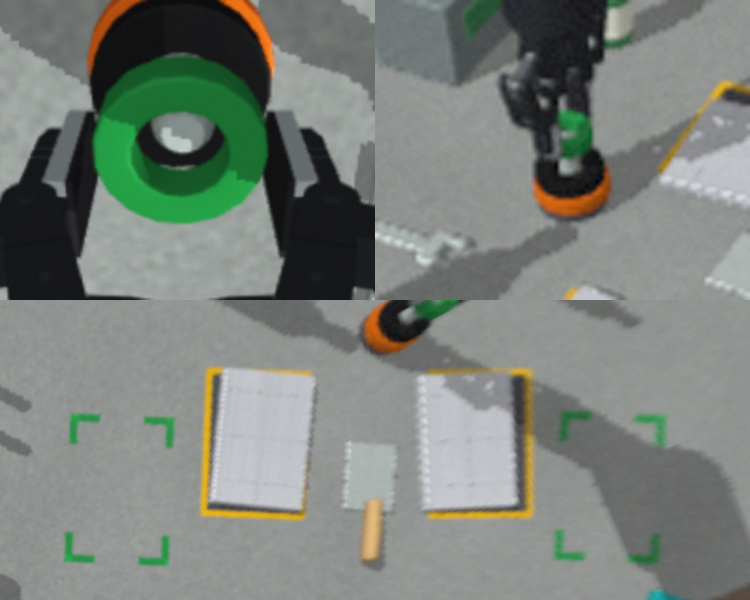

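Green surrounds the post above the black/orange stack (tip at crop 180,133). Plate B itself had been knocked towards the centre, which will be settled on the way back.

Request:
play_rows(rows=[[40,[0.02,0,0],[0,0,0]],[40,[0.04,0,0],[0,0,0]],[40,[0.055,0,0],[0,0,0]],[40,[0.064,0,0],[0,0,0]],[40,[0.067,0,0],[0,0,0]],[40,[0.067,0,0],[0,0,0]]])

```text
time: 33.17
eef_pos: [0.6628, -0.0172, 0.0455]
tcp_rot: [-0.499, 0.5, 0.5, 0.5]
contact_force: [0.5, 1.0, 0.5]
opening: 0.548
```

Request:
play_rows(rows=[[70,[0,0,0],[0,0,0]],[100,[0,0,0],[0,0,0]],[100,[0,0,0],[0,0,0]],[100,[0,0,0],[0,0,0]],[100,[0,0,0],[0,0,0]],[100,[-0.1,0,0],[0,0,0]],[100,[-0.22,0,0],[0,0,0]],[100,[-0.35,0,0],[0,0,0]],[100,[-0.48,0,0],[0,0,0]],[100,[-0.6,0,0],[0,0,0]]])

```text
time: 34.0
eef_pos: [0.6633, -0.0172, 0.2288]
tcp_rot: [-0.5, 0.5, 0.499, 0.5]
contact_force: [0.7, -0.5, -0.1]
opening: 0.999
```

Request:
play_rows(rows=[[100,[0,0.11,0.01],[0,0,0]],[100,[-0.1,0.22,0.03],[0,0,0]],[100,[-0.15,0.33,0.06],[0,0,0]],[100,[-0.15,0.44,0.06],[0,0,0]],[100,[-0.15,0.5,0.06],[0,0,0]],[100,[-0.15,0.5,0.06],[0,0,0]],[100,[-0.15,0.5,0.06],[0,0,0]],[100,[-0.15,0.5,0.06],[0,0,0]]])

```text
time: 34.67
eef_pos: [0.5139, 0.0007, 0.2715]
tcp_rot: [-0.5, 0.5, 0.5, 0.5]
contact_force: [1.5, -0.3, -0.6]
opening: 1.002
```

```bash
cat >> h.py <<'E'
def bays(n,c):
    H=hsv(ortho(n,c,0)); m=cv2.inRange(H,(45,90,50),(85,255,255)); m[:430]=0; m[:,290:780]=0; r=[]
    for lo,hi in((0,400),(780,1200)):
        k=np.zeros_like(m);k[:,lo:hi]=m[:,lo:hi]; bs=blobs(k,100)
        if bs: r.append(rect(cv2.convexHull(np.vstack(bs)))+(len(bs),))
    return r
E
python3 - <<'E'
from h import *
for i in range(3): s=ctrl.get_state();e=s["eef_pos"];c=get("wrist")
print(e)
W=[(.3,.64,.06,.45),(.3,.64,-.45,-.045)]
for n in("wrist","side","scene"):
    c=get(n);print(n,plates(n,c,W),bays(n,c))
    for z in((.025,.04,.055) if n!="scene" else ()):
        H=hsv(ortho(n,c,z))
        for nm,lo,hi in(("o",(3,130,60),(20,255,255)),("b",(0,0,0),(180,255,60)),("g",(45,90,40),(85,255,255))):
            for b in blobs(cv2.inRange(H,lo,hi),300):
                (x,y),r=cv2.minEnclosingCircle(b);p=w((x,y))
                if r<50 and np.linalg.norm(p-[.66,-.016])<.06: print(" ",z,nm,p.round(4),round(r,1))
E
```

```text
[0.51412719 0.00066405 0.27102846]
wrist [(array([0.5154, 0.149 ]), np.float64(-5.8), (np.float64(0.178), np.float64(0.118))), (array([ 0.5134, -0.1235]), np.float64(2.7), (np.float64(0.178), np.float64(0.119)))] [(array([0.4529, 0.3868]), np.float64(-2.4), (np.float64(0.2), np.float64(0.04)), 2), (array([ 0.4537, -0.3242]), np.float64(-2.6), (np.float64(0.2), np.float64(0.141)), 4)]
  0.025 o [ 0.6542 -0.0154] 33.4
  0.025 b [ 0.6649 -0.0166] 31.4
  0.025 g [ 0.6769 -0.017 ] 29.4
  0.04 o [ 0.6456 -0.0148] 31.9
  0.04 b [ 0.6557 -0.0161] 30.1
  0.04 g [ 0.6675 -0.0165] 28.2
  0.055 o [ 0.6371 -0.0139] 30.7
  0.055 b [ 0.6465 -0.0159] 28.9
  0.055 g [ 0.658 -0.015] 27.1
side [(array([0.5164, 0.1504]), np.float64(-5.8), (np.float64(0.18), np.float64(0.124))), (array([ 0.5135, -0.1209]), np.float64(2.5), (np.float64(0.178), np.float64(0.127)))] [(array([0.4534, 0.3857]), np.float64(-2.4), (np.float64(0.2), np.float64(0.04)), 2), (array([ 0.454 , -0.3254]), np.float64(-2.7), (np.float64(0.2), np.float64(0.14)), 4)]
  0.025 o [ 0.6524 -0.0062] 35.4
  0.025 b [ 0.6634 -0.022 ] 30.6
  0.025 g [ 0.6777 -0.0369] 33.6
  0.04 o [0.6432 0.0082] 34.7
  0.04 b [ 0.6542 -0.0074] 30.2
  0.04 g [ 0.6678 -0.0217] 32.9
  0.055 o [0.6341 0.0228] 33.9
  0.055 b [0.6449 0.0073] 29.7
  0.055 g [ 0.658 -0.007] 32.5
scene [] [(array([0.4556, 0.3867]), np.float64(-2.7), (np.float64(0.2), np.float64(0.039)), 2), (array([ 0.4561, -0.3251]), np.float64(-2.7), (np.float64(0.2), np.float64(0.14)), 4)]
```

Three collars sit stacked on the post axis, and their radii and heights match. Bays: right (0.454, −0.325, −2.7°), left (0.451, 0.336, −2.4°). Now plate A goes back, pushed from its inner edge.

Request:
play_rows(rows=[[100,[0,0.022,0.11],[0.075,0,0]],[100,[0.1,0.022,0.222],[0.15,0,0]],[100,[0.2,0.022,0.222],[0.225,0,0]],[100,[0.3,0.022,0.222],[0.3,0,0]],[100,[0.4,0.022,0.222],[0.375,0,0]],[100,[0.4,0.022,0.222],[0.45,0,0]],[100,[0.4,0.022,0.222],[0.525,0,0]],[100,[0.4,0.022,0.222],[0.6,0,0]],[100,[0.4,0.022,0.222],[0.675,0,0]],[100,[0.4,0.022,0.222],[0.75,0,0]]])

```text
time: 35.8
eef_pos: [0.507, 0.0675, 0.1509]
tcp_rot: [-0.136, 0.694, 0.136, 0.694]
contact_force: [0.6, 1.1, -0.2]
opening: 0.998
```

Request:
play_rows(rows=[[100,[0,0,0],[0.075,0,0]],[100,[0,0,0],[0.15,0,0]],[100,[0,0,0],[0.225,0,0]],[100,[0.05,0,0],[0.3,0,0]],[100,[0.15,0,0],[0.314,0,0]],[100,[0.25,0,0],[0.314,0,0]],[100,[0.33,0,0],[0.314,0,0]],[100,[0.39,0,0],[0.314,0,0]],[100,[0.437,0,0],[0.314,0,0]],[100,[0.437,0,0],[0.314,0,0]]])

```text
time: 36.63
eef_pos: [0.5041, 0.0676, 0.0165]
tcp_rot: [0.036, 0.709, -0.036, 0.704]
contact_force: [-1.3, 0.7, -0.5]
opening: 0.998
```

```bash
python3 - <<'E'
from h import *
from plan import plan
for i in range(3): s=ctrl.get_state();c=get("wrist")
e=s["eef_pos"];M=R.from_quat(s["tcp_rot"]).as_matrix();print(e,np.degrees(np.arctan2(M[1,2],M[0,2])))
print(plates("wrist",c,[(.3,.64,.06,.45)]))
o=hsv(ortho("wrist",c,.002)); m=cv2.inRange(o,(0,0,120),(180,60,255))
plan((.507,.0674,.0199,-5.8),[(.507,.0674,-.01,-5.8,100,4),(.5079,.0744,-.01,-5.8,100,2),(.4461,.221,-.01,-2.4,100,18),(.4478,.2575,-.01,-2.4,100,4),(.4478,.2609,-.01,-2.4,100,2)])
E
```

```text
[0.50662583 0.06746573 0.01972701] -5.798019233754077
[(array([0.516, 0.15 ]), np.float64(-5.9), (np.float64(0.177), np.float64(0.117)))]
[[100, [0.025, 0.0, 0.0], [0.0, 0, 0]], [100, [0.05, 0.0, 0.0], [0.0, 0, 0]], [100, [0.075, 0.0, 0.0], [0.0, 0, 0]], [100, [0.1, 0.0, 0.0], [0.0, 0, 0]], [100, [0.1, 0.012, 0.0], [0.0, 0, 0]], [100, [0.1, 0.024, 0.001], [0.0, 0, 0]], [100, [0.1, 0.049, -0.014], [-0.002, 0, 0]], [100, [0.1, 0.075, -0.028], [-0.004, 0, 0]], [100, [0.1, 0.101, -0.042], [-0.006, 0, 0]], [100, [0.1, 0.127, -0.056], [-0.008, 0, 0]]]
[[100, [0.0, 0.026, -0.014], [-0.002, 0, 0]], [100, [0.0, 0.052, -0.027], [-0.005, 0, 0]], [100, [0.0, 0.078, -0.041], [-0.007, 0, 0]], [100, [0.0, 0.104, -0.055], [-0.009, 0, 0]], [100, [0.0, 0.13, -0.069], [-0.011, 0, 0]], [100, [0.0, 0.156, -0.083], [-0.013, 0, 0]], [100, [0.0, 0.182, -0.097], [-0.015, 0, 0]], [100, [0.0, 0.208, -0.11], [-0.017, 0, 0]], [100, [0.0, 0.234, -0.124], [-0.019, 0, 0]], [100, [0.0, 0.26, -0.138], [-0.021, 0, 0]]]
[[100, [0.0, 0.027, -0.013], [-0.002, 0, 0]], [100, [0.0, 0.053, -0.026], [-0.005, 0, 0]], [100, [0.0, 0.08, -0.039], [-0.007, 0, 0]], [100, [0.0, 0.106, -0.052], [-0.009, 0, 0]], [100, [0.0, 0.137, -0.052], [-0.009, 0, 0]], [100, [0.0, 0.167, -0.052], [-0.009, 0, 0]], [100, [0.0, 0.197, -0.053], [-0.009, 0, 0]], [100, [0.0, 0.228, -0.053], [-0.009, 0, 0]], [100, [0.0, 0.234, -0.053], [-0.009, 0, 0]], [100, [0.0, 0.239, -0.053], [-0.009, 0, 0]]]
end [0.4479, 0.2608, -0.0101, -2.38]
```

Request:
play_rows(rows=[[100,[0.025,0.0,0.0],[0.0,0,0]],[100,[0.05,0.0,0.0],[0.0,0,0]],[100,[0.075,0.0,0.0],[0.0,0,0]],[100,[0.1,0.0,0.0],[0.0,0,0]],[100,[0.1,0.012,0.0],[0.0,0,0]],[100,[0.1,0.024,0.001],[0.0,0,0]],[100,[0.1,0.049,-0.014],[-0.002,0,0]],[100,[0.1,0.075,-0.028],[-0.004,0,0]],[100,[0.1,0.101,-0.042],[-0.006,0,0]],[100,[0.1,0.127,-0.056],[-0.008,0,0]]])

```text
time: 37.62
eef_pos: [0.4938, 0.1078, -0.0095]
tcp_rot: [0.031, 0.706, -0.031, 0.707]
contact_force: [1.4, -3.4, -0.6]
opening: 1.003
```

Request:
play_rows(rows=[[100,[0.0,0.026,-0.014],[-0.002,0,0]],[100,[0.0,0.052,-0.027],[-0.005,0,0]],[100,[0.0,0.078,-0.041],[-0.007,0,0]],[100,[0.0,0.104,-0.055],[-0.009,0,0]],[100,[0.0,0.13,-0.069],[-0.011,0,0]],[100,[0.0,0.156,-0.083],[-0.013,0,0]],[100,[0.0,0.182,-0.097],[-0.015,0,0]],[100,[0.0,0.208,-0.11],[-0.017,0,0]],[100,[0.0,0.234,-0.124],[-0.019,0,0]],[100,[0.0,0.26,-0.138],[-0.021,0,0]]])

```text
time: 38.45
eef_pos: [0.4595, 0.1892, -0.0096]
tcp_rot: [0.02, 0.707, -0.02, 0.707]
contact_force: [1.3, -5.8, 2.7]
opening: 0.998
```

Request:
play_rows(rows=[[100,[0.0,0.027,-0.013],[-0.002,0,0]],[100,[0.0,0.053,-0.026],[-0.005,0,0]],[100,[0.0,0.08,-0.039],[-0.007,0,0]],[100,[0.0,0.106,-0.052],[-0.009,0,0]],[100,[0.0,0.137,-0.052],[-0.009,0,0]],[100,[0.0,0.167,-0.052],[-0.009,0,0]],[100,[0.0,0.197,-0.053],[-0.009,0,0]],[100,[0.0,0.228,-0.053],[-0.009,0,0]],[100,[0.0,0.234,-0.053],[-0.009,0,0]],[100,[0.0,0.239,-0.053],[-0.009,0,0]]])

```text
time: 39.28
eef_pos: [0.4463, 0.2608, -0.0101]
tcp_rot: [0.013, 0.708, -0.015, 0.706]
contact_force: [-0.3, -7.0, 5.6]
opening: 1.001
```

Request:
play_rows(rows=[[100,[0,-0.04,0],[0,0,0]],[100,[-0.1,-0.06,0],[0,0,0]],[100,[-0.2,-0.06,0],[0,0,0]],[100,[-0.3,-0.06,0],[0,0,0]],[100,[-0.42,-0.06,0],[0,0,0]],[100,[-0.54,-0.06,0],[0,0,0]],[100,[-0.66,-0.06,0],[0,0,0]],[100,[-0.7,-0.15,0],[0,0,0]],[100,[-0.7,-0.15,0],[0,0,0]],[100,[-0.7,-0.15,0],[0,0,0]]])

```text
time: 40.12
eef_pos: [0.4452, 0.2156, 0.2001]
tcp_rot: [0.016, 0.707, -0.015, 0.707]
contact_force: [-0.1, 0.0, -0.7]
opening: 0.998
```

```bash
python3 - <<'E'
from h import *
W=[(.3,.64,.06,.5),(.3,.64,-.45,-.045)]
for n in("wrist","side","scene"):
    c=get(n);print(n,plates(n,c,W),bays(n,c))
print(ctrl.get_state()["eef_pos"])
E
```

```text
wrist [(array([0.4519, 0.3331]), np.float64(-2.1), (np.float64(0.179), np.float64(0.119)))] [(array([0.4529, 0.3877]), np.float64(-2.4), (np.float64(0.2), np.float64(0.04)), 2)]
side [(array([0.4517, 0.3336]), np.float64(-2.3), (np.float64(0.18), np.float64(0.124))), (array([ 0.5037, -0.1207]), np.float64(2.8), (np.float64(0.159), np.float64(0.13)))] [(array([0.4536, 0.3866]), np.float64(-1.8), (np.float64(0.2), np.float64(0.039)), 2), (array([ 0.4544, -0.3253]), np.float64(-2.8), (np.float64(0.2), np.float64(0.14)), 4)]
scene [] [(array([0.5453, 0.3879]), np.float64(-54.8), (np.float64(0.05), np.float64(0.025)), 1), (array([ 0.4567, -0.3253]), np.float64(-2.6), (np.float64(0.2), np.float64(0.14)), 4)]
[0.44428121 0.21602423 0.19784405]
```

Plate A is in the left bay, with under 4 mm error and about 0.2° of turn. Now plate B, descending in the strip between it and the scraper.

Request:
play_rows(rows=[[100,[0,-0.12,0.035],[-0.01,0,0]],[100,[0,-0.24,0.07],[-0.02,0,0]],[100,[0,-0.36,0.105],[-0.03,0,0]],[100,[0,-0.48,0.14],[-0.04,0,0]],[100,[0,-0.6,0.175],[-0.05,0,0]],[100,[0,-0.72,0.21],[-0.055,0,0]],[100,[0,-0.82,0.24],[-0.055,0,0]],[100,[0,-0.863,0.251],[-0.055,0,0]],[100,[0,-0.863,0.251],[-0.055,0,0]]])

```text
time: 41.02
eef_pos: [0.5101, -0.0476, 0.1984]
tcp_rot: [-0.014, 0.708, 0.015, 0.706]
contact_force: [0.7, 1.0, -0.3]
opening: 1.001
```

Request:
play_rows(rows=[[100,[0.1,0,0],[0,0,0]],[100,[0.2,0,0],[0,0,0]],[100,[0.3,0,0],[0,0,0]],[100,[0.4,0,0],[0,0,0]],[100,[0.46,0,0],[0,0,0]],[100,[0.5,0,0],[0,0,0]],[100,[0.5,0,0],[0,0,0]],[100,[0.5,0,0],[0,0,0]]])

```text
time: 41.68
eef_pos: [0.5099, -0.0448, 0.0497]
tcp_rot: [-0.016, 0.707, 0.017, 0.706]
contact_force: [-0.0, 0.6, 0.7]
opening: 1.0
```

```bash
python3 - <<'E'
from h import *
from plan import plan
for i in range(3): s=ctrl.get_state();c=get("wrist")
e=s["eef_pos"];M=R.from_quat(s["tcp_rot"]).as_matrix();print(e,np.degrees(np.arctan2(M[1,2],M[0,2])))
print(plates("wrist",c,[(.3,.64,-.3,-.052)]))
H=hsv(ortho("wrist",c,.0)); m=cv2.inRange(H,(0,0,130),(180,60,255)); m[:,640:]=0;m[:,:540]=0;m[:450]=0;m[600:]=0
for b in blobs(m,800): print("scraper?",w(b[:,0]).min(0),w(b[:,0]).max(0))
plan((.5105,-.046,.05,2.6),[(.5105,-.046,-.01,2.6,100,6),(.5101,-.0506,-.01,2.6,100,2),(.4593,-.2121,-.01,-2.7,100,19),(.4575,-.249,-.01,-2.7,100,4),(.4574,-.2521,-.01,-2.7,100,2)])
E
```

```text
[ 0.51145593 -0.04564363  0.05158589] 2.6110959575749897
[(array([ 0.5138, -0.1152]), np.float64(2.7), (np.float64(0.178), np.float64(0.106)))]
scraper? [ 0.401 -0.039] [0.55 0.06]
[[100, [0.033, 0.0, 0.0], [0.0, 0, 0]], [100, [0.067, 0.0, 0.0], [0.0, 0, 0]], [100, [0.1, 0.0, 0.0], [0.0, 0, 0]], [100, [0.133, 0.0, 0.0], [0.0, 0, 0]], [100, [0.167, 0.0, 0.0], [0.0, 0, 0]], [100, [0.2, 0.0, 0.0], [0.0, 0, 0]], [100, [0.2, -0.008, -0.001], [0.0, 0, 0]], [100, [0.2, -0.015, -0.002], [0.0, 0, 0]], [100, [0.2, -0.043, -0.012], [0.003, 0, 0]], [100, [0.2, -0.071, -0.022], [0.006, 0, 0]]]
[[100, [0.0, -0.028, -0.01], [0.003, 0, 0]], [100, [0.0, -0.056, -0.02], [0.006, 0, 0]], [100, [0.0, -0.084, -0.03], [0.009, 0, 0]], [100, [0.0, -0.112, -0.04], [0.013, 0, 0]], [100, [0.0, -0.14, -0.05], [0.016, 0, 0]], [100, [0.0, -0.168, -0.06], [0.019, 0, 0]], [100, [0.0, -0.196, -0.07], [0.022, 0, 0]], [100, [0.0, -0.224, -0.08], [0.025, 0, 0]], [100, [0.0, -0.252, -0.09], [0.028, 0, 0]], [100, [0.0, -0.28, -0.1], [0.031, 0, 0]]]
[[100, [0.0, -0.028, -0.008], [0.003, 0, 0]], [100, [0.0, -0.057, -0.017], [0.006, 0, 0]], [100, [0.0, -0.085, -0.025], [0.009, 0, 0]], [100, [0.0, -0.114, -0.034], [0.013, 0, 0]], [100, [0.0, -0.142, -0.042], [0.016, 0, 0]], [100, [0.0, -0.171, -0.051], [0.019, 0, 0]], [100, [0.0, -0.199, -0.06], [0.022, 0, 0]], [100, [0.0, -0.23, -0.061], [0.022, 0, 0]], [100, [0.0, -0.261, -0.062], [0.022, 0, 0]], [100, [0.0, -0.291, -0.063], [0.022, 0, 0]]]
[[100, [0.0, -0.031, 0.0], [0.0, 0, 0]], [100, [0.0, -0.036, 0.0], [0.0, 0, 0]], [100, [0.0, -0.042, 0.0], [0.0, 0, 0]]]
end [0.4573, -0.2522, -0.01, -2.71]
```

Request:
play_rows(rows=[[100,[0.033,0.0,0.0],[0.0,0,0]],[100,[0.067,0.0,0.0],[0.0,0,0]],[100,[0.1,0.0,0.0],[0.0,0,0]],[100,[0.133,0.0,0.0],[0.0,0,0]],[100,[0.167,0.0,0.0],[0.0,0,0]],[100,[0.2,0.0,0.0],[0.0,0,0]],[100,[0.2,-0.008,-0.001],[0.0,0,0]],[100,[0.2,-0.015,-0.002],[0.0,0,0]],[100,[0.2,-0.043,-0.012],[0.003,0,0]],[100,[0.2,-0.071,-0.022],[0.006,0,0]]])

```text
time: 42.67
eef_pos: [0.5045, -0.0677, -0.0098]
tcp_rot: [-0.012, 0.707, 0.013, 0.707]
contact_force: [1.4, 2.6, -2.0]
opening: 1.006
```

Request:
play_rows(rows=[[100,[0.0,-0.028,-0.01],[0.003,0,0]],[100,[0.0,-0.056,-0.02],[0.006,0,0]],[100,[0.0,-0.084,-0.03],[0.009,0,0]],[100,[0.0,-0.112,-0.04],[0.013,0,0]],[100,[0.0,-0.14,-0.05],[0.016,0,0]],[100,[0.0,-0.168,-0.06],[0.019,0,0]],[100,[0.0,-0.196,-0.07],[0.022,0,0]],[100,[0.0,-0.224,-0.08],[0.025,0,0]],[100,[0.0,-0.252,-0.09],[0.028,0,0]],[100,[0.0,-0.28,-0.1],[0.031,0,0]]])

```text
time: 43.5
eef_pos: [0.4774, -0.1532, -0.0098]
tcp_rot: [0.005, 0.707, -0.005, 0.707]
contact_force: [1.6, 3.2, 0.7]
opening: 0.998
```

Request:
play_rows(rows=[[100,[0.0,-0.028,-0.008],[0.003,0,0]],[100,[0.0,-0.057,-0.017],[0.006,0,0]],[100,[0.0,-0.085,-0.025],[0.009,0,0]],[100,[0.0,-0.114,-0.034],[0.013,0,0]],[100,[0.0,-0.142,-0.042],[0.016,0,0]],[100,[0.0,-0.171,-0.051],[0.019,0,0]],[100,[0.0,-0.199,-0.06],[0.022,0,0]],[100,[0.0,-0.23,-0.061],[0.022,0,0]],[100,[0.0,-0.261,-0.062],[0.022,0,0]],[100,[0.0,-0.291,-0.063],[0.022,0,0]]])

```text
time: 44.33
eef_pos: [0.4569, -0.2397, -0.0099]
tcp_rot: [0.018, 0.707, -0.017, 0.706]
contact_force: [0.2, 5.5, 4.2]
opening: 1.002
```

Request:
play_rows(rows=[[100,[0.0,-0.031,0.0],[0.0,0,0]],[100,[0.0,-0.036,0.0],[0.0,0,0]],[100,[0.0,-0.042,0.0],[0.0,0,0]],[100,[0.0,-0.042,0.0],[0.0,0,0]]])

```text
time: 44.67
eef_pos: [0.4566, -0.2522, -0.0098]
tcp_rot: [0.017, 0.707, -0.017, 0.707]
contact_force: [-0.3, 3.2, 3.1]
opening: 1.005
```

Request:
play_rows(rows=[[100,[0,0.04,0],[0,0,0]],[100,[-0.1,0.06,0],[0,0,0]],[100,[-0.2,0.06,0],[0,0,0]],[100,[-0.3,0.06,0],[0,0,0]],[100,[-0.42,0.06,0],[0,0,0]],[100,[-0.54,0.06,0],[0,0,0]],[100,[-0.66,0.1,0],[0,0,0]],[100,[-0.78,0.2,0],[0,0,0]],[100,[-0.9,0.32,0],[0,0,0]],[100,[-0.9,0.32,0],[0,0,0]]])

```text
time: 45.5
eef_pos: [0.463, -0.1547, 0.2654]
tcp_rot: [0.015, 0.704, -0.018, 0.71]
contact_force: [0.9, 1.0, 0.0]
opening: 0.998
```

Request:
play_rows(rows=[[100,[0,0.12,0],[0,0,0]],[100,[0,0.24,0],[0,0,0]],[100,[0,0.36,0],[0,0,0]],[100,[0,0.36,0],[0,0,0]],[100,[0,0.36,0],[0,0,0]],[100,[0,0.36,0],[0,0,0]]])

```text
time: 46.0
eef_pos: [0.4664, -0.0486, 0.2592]
tcp_rot: [0.016, 0.707, -0.017, 0.707]
contact_force: [0.5, -0.9, -0.4]
opening: 1.0
```

```bash
python3 - <<'E'
from h import *
W=[(.3,.64,.06,.5),(.3,.64,-.5,-.045)]
for n in("wrist","side","scene"):
    c=get(n);print(n,plates(n,c,W),bays(n,c))
    if n=="side": im=c["color"]
k=cv2.resize(ortho("side",dict(get("side")),.01)[200:,100:1100],(750,375))
q=im[150:260,200:400]
cv2.imwrite("pics/fin.png",np.vstack([k,cv2.resize(q,(750,220*1),interpolation=cv2.INTER_CUBIC)])[...,::-1]);print(ctrl.get_state()["eef_pos"])
E
```

```text
wrist [(array([ 0.4561, -0.318 ]), np.float64(-3.3), (np.float64(0.181), np.float64(0.124)))] [(array([ 0.4536, -0.324 ]), np.float64(-2.5), (np.float64(0.201), np.float64(0.141)), 4)]
side [(array([0.452 , 0.3335]), np.float64(-2.5), (np.float64(0.18), np.float64(0.124))), (array([ 0.4561, -0.3186]), np.float64(-2.7), (np.float64(0.18), np.float64(0.133)))] [(array([0.4536, 0.3866]), np.float64(-1.8), (np.float64(0.2), np.float64(0.039)), 2), (array([ 0.4537, -0.325 ]), np.float64(-2.5), (np.float64(0.2), np.float64(0.139)), 3)]
scene [] [(array([0.46  , 0.4019]), np.float64(-12.5), (np.float64(0.199), np.float64(0.038)), 2), (array([ 0.4562, -0.325 ]), np.float64(-2.8), (np.float64(0.2), np.float64(0.14)), 4)]
[ 0.46664713 -0.04952166  0.25978027]
```

View pics/fin.png

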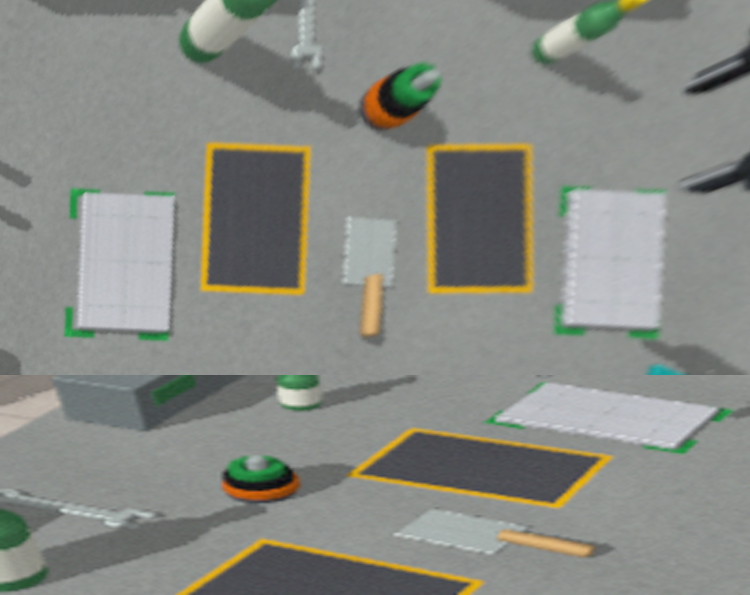

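The last check shows both plates inside the green corners (px 125,260 and 612,258), an orange/black/green stack home on the post, and the scraper and bottles in place.

```bash
python3 -c "
from plant import ctrl
print(ctrl.sign_off())"
```

```text
the job is handed in; nothing more can be done
None
```

The job is handed in after about 46 s of robot time; the hand-in gives no verdict.

**What was done**
- I slid both plates onto the pads by pushing their edges with the open fingers. Plate A needed one trim push.
- Three collars were present: orange 66, black 60 and green 48. I saw no blue one. I threaded them on the post in that order.
- I pushed both plates back into the return bays.

**Step 1 check (plates on the pads, from above)**
- Plate A was about 4 mm and 3.5° off the pad.
- Plate B was about 8 mm and 2.6° off the pad, which is inside the 15 mm limit.
- Plate B was later knocked about 20 mm with green still on it. I had by then passed step 1, so I only re-measured before picking green.

**Last checks**
- **Plate A:** about 3 mm and under 0.5° from the centre of its bay.
- **Plate B:** 4 to 7 mm and under 1° from its bay centre. The wrist and side cameras read 6–7 mm, but their outlines include the plate's side wall. The last finger position suggests less.
- **Collars:** stacked orange, black, green with no visible gaps.
- **Bystanders:** scraper and bottles looked unmoved and upright, by eye only. My automatic scraper measurement was unusable.

**Where checks failed or disagreed**
- The scene camera never gave a plate outline.
- The scene camera's post position was about 10 mm off the wrist camera's. I relied on the wrist view and on the contact force during threading.
- The fingertips touched the plates lightly (5–6 N) while closing on the collars.

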